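# Take the sealed dish out of its hold-down jig

### The arm

A 6-joint arm with a two-finger parallel gripper is mounted at the origin on a cart in front of the work surface, level with it; the furniture and walls round the work are solid. World frame = base frame: x ahead of the robot, y to its left, z up, the work surface at z = 0. Lengths are in m, angles in rad, forces in N, time in s.
With the tool pointing down it reaches from about 0.275 to 0.725 m from the base axis. Payload 15.9 kg.
Tool frame: the origin (TCP) lies midway between the tips of the shut fingers; the grasp point (between the pads) lies 19 mm behind it; z points along the fingers, y is the line along which they close (so a half turn about z gives the same grasp; the last joint's range is limited). The gripper opens to 85 mm and grips with 20 to 120 N. Pads are 22 mm wide; open, the fingers measure 114 mm over their backs; the gripper's body (76 mm by 85 mm) begins 54 mm behind the grasp point. The pads swing forward as they close: fully open they stand 13 mm farther back than shut.
Start: joints at [1.13, 0.213, -0.034, 1.323, 0, 1.571], TCP at [0.213, 0.452, 0.211] pointing down, gripper open.
Joint ranges: [-2.98, 2.98], [-0.74, 1.72], [-1.14, 1.35], [-2.1, 2.04], [-1.57, 1.44], [-3.14, 3.14]. Speed limits (rad/s): [1.89, 1.89, 2.39, 2.57, 3.14, 3.14].

### API

Orientations are given as a unit quaternion [x, y, z, w].
In Python, from rig import r gives the robot as it stands. The module is installed in compiled form; this text tells all that it offers.
- The arm moves only by the tool play_rows, never from a script. Its arguments are lists of equal length, an entry for each row: "dp": the shift along the tool's x, y, z in m, a list of three; "twist": the turn, a rotation vector about the tool's x, y, z in degrees, a list of three. In form: {"dp": [[x, y, z], ...], "twist": [[wx, wy, wz], ...]}. A call has 1 to 8 rows; each row shifts and turns the commanded pose from where the row before left it, along the tool's axes as they then stand; what a row does not reach is not made up. A row lasts 1/8 s, in which the tool goes at most 62.5 mm and 10.7 degrees, less where a joint would pass 70% of its speed; a pose out of reach is approached as far as the arm can. A call is refused whole if a number of a shift passes 0.0625 or a number of a turn 10.7, either way. A call with a gripper value outside its range is refused whole. "grip" is the opening, from 0 (shut) to 1 (fully open), set as the call begins (left out, the last holds). The fingers move at their own pace and stop on an object; "squeeze" is the grip in N (left out, the last holds). Time passes only in rows, so rows that do not move let the fingers close. It gives the time, the measured TCP pose, the force, the opening and the grip force at its end, in the units of the state.
- r.read_state(): the state, without advancing time (a new reading comes with each control period).
- r.snapshot(name): name is "side" or "top"; returns the picture (420x560x3 uint8, blue, green, red); there is no depth.
- r.calibration(name): a dict with "K" (3x3 intrinsics, pixels), "distortion" ([k1, k2, p1, p2, k3] as OpenCV has them; the pictures are not rectified), "origin" and "orientation" of the camera in the world. Camera axes: x right, y up, looking along -z (the intrinsics and any distortion apply to the point x, -y, -z); pixel columns grow to the right and rows downward; lengths in m; the calibration is good to about 2 mm. A picture is of the moment at which its call begins. calibration takes no time and is no camera call.
- r.sign_off(): hands the job in; it is judged then, once.
Trained networks look in the newest picture that a camera, given by its name, has taken for a name from the list of things; names that differ only in an ending like _2 or _b are one class to them, and where a whole thing is asked for, a point or a joint stands for the part that bears it (a point fixed in the world has none). Each returns a list of dicts, best first, with "score" (0 to 1); they miss things now and then, are a little off and sometimes report something else, mostly with a low value. They report only what shows in the picture. A call takes as long as a camera call.
- r.recognise(camera, name): "extent" ([centre column, centre row, width, height] in pixels, round what is visible of it).
- r.spot_point(camera, name): "xy" ([column, row] in pixels: a listed point, or the origin of a listed thing).
The state is a dict: "clock": time; "joints": joint angles; "qd": joint speeds; "joint_efforts": joint torques, N m; "eef_pos": TCP position; "eef_rot": TCP orientation; "wrist_force": force on the tool from outside, world axes, zero at the start; "ft_torque": the same for the moment, N m; "opening": finger opening in m; "grasp_force": force on a finger pad.
Only numpy, scipy, OpenCV 4.12 (cv2) and the standard library are available. Lean on these libraries where they do the work, as an engineer would, in place of code of your own. Each camera call takes 0.05 s, during which the arm holds its last target. There are 200 camera calls.

### The job

The lid of the round dish has set in the hold-down jig: clear both weights onto the dark mat, then lift the frame off its two dowels and lay it flat on the mat too, and carry the dish, kept level, to the middle of the small round stand. Then close the empty jig as you found it: the frame fully down on both dowels, the same way round as before, and each weight upright on the seat where it stood. Do not disturb the amber bottle, the objective case or the filter cube.

Things in the scene. Friction and masses are not known exactly. Their poses are not given: they have to be found in the camera images.
- jig: fixed aluminium jig 96 (x) x 194 (y) x 8 mm; origin mid-underside. Heights over origin: round pedestal for the dish, 50 across, top 18 mm; shoulders at both ends (|y| 38-90, 76 wide), top 32.5 mm, carry the frame; 8 mm dowels at x=0, y=+80/-80, tip 50.5 mm, last 8 mm tapered to 3 mm. Dish open to fingers along x
- frame: loose aluminium frame, plate 76 (x) x 180 (y) x 8 mm, 0.3 kg; origin mid-underside. 49x45 window over the dish; 11 mm holes at x=0, y=+80/-80; dark handle bar along y, 58 long, 12 wide and high, its centre 32 mm over origin, 18 mm gap below. Seats (circles, z=8): 34 mm at y=+54 large, 24 mm at y=-54 small. Starts on jig, axes parallel to jig's
- weight_large: loose steel weight, upright cylinder 32 mm across and 28 mm high with a round knob on top (18 mm across, from 33 to 46 mm above the underside); 46 mm in all, about 0.22 kg. Origin at the centre of its underside. Starts on the larger seat of the frame
- weight_small: loose steel weight, upright cylinder 22 mm across and 18 mm high with a round knob on top (18 mm across, from 23 to 36 mm above the underside); 36 mm in all, about 0.11 kg. Origin at the centre of its underside. Starts on the smaller seat of the frame
- dish: loose pale closed petri dish, lid sealed on, 62 mm across and 13 mm high, about 0.04 kg; origin at the centre of its underside. Lies on the jig's pedestal under the frame; grip it round the rim
- stand: fixed round white stand for the dish: flat dark top 50 mm across, 14 mm above its underside, on a foot 72 mm across and 4 mm high (6 mm where it meets the pillar); origin at the centre of its underside. The dish overhangs it by 6 mm all round
- mat: fixed dark rubber mat, 150 (x) x 188 (y) x 3 mm, the side area; origin at the centre of its underside. The frame fits on the half at +x with its long side along the mat's y, the weights on the half at -x
- oil_bottle: bystander: small amber bottle standing upright, 27 mm across, 62 mm high; origin at the centre of its underside; leave alone
- objective_case: bystander: round case with black foot and clear top, 36 mm across, 59 mm high; origin at the centre of its underside; leave alone
- filter_cube: bystander: black filter cube 34 x 32 x 36 mm; origin at the centre of its underside; leave alone

How it is judged:
On the way, in this order (a step that is already met when the one before it is completed fails the run):
1. both weights stand upright on the mat, let go (x of weight_large in the frame of mat between -0.08 and 0.08 m and y of weight_large in the frame of mat between -0.097 and 0.097 m and z of each of weight_large, weight_small in the frame of mat below 0.0075 m and angle between each of weight_large, weight_small's own z axis and vertical below 0.1 rad and contact force between each of weight_large, weight_small and the fingers below 1 N and x of weight_small in the frame of mat between -0.08 and 0.08 m and y of weight_small in the frame of mat between -0.097 and 0.097 m), for 0.2 s.
2. the frame lies flat on the mat, let go (x of frame in the frame of mat between -0.08 and 0.08 m and y of frame in the frame of mat between -0.097 and 0.097 m and z of frame in the frame of mat below 0.0075 m and angle between frame's own z axis and vertical below 0.1 rad and contact force between frame and the fingers below 1 N), for 0.2 s.
3. the dish lies on the stand, let go (horizontal distance between dish and stand below 0.012 m and z of dish in the frame of stand between 0.0115 and 0.0165 m and angle between dish's own z axis and vertical below 0.08 rad and contact force between dish and the fingers below 1 N), for 0.2 s.
4. the frame lies fully down over both dowels, let go (horizontal distance between frame and jig below 0.004 m and angle between the y axis of frame and the y axis of jig, either way round below 0.05 rad and z of frame in the frame of jig between 0.03 and 0.0345 m and angle between frame's own z axis and vertical below 0.04 rad and contact force between frame and the fingers below 1 N), for 0.2 s.
5. both weights stand on their own seats (x of weight_large in the frame of frame between -0.008 and 0.008 m and y of weight_large in the frame of frame between 0.046 and 0.062 m and z of weight_large in the frame of frame between 0.0055 and 0.0105 m and angle between each of weight_large, weight_small's own z axis and vertical below 0.08 rad and y of weight_large in the frame of jig above 0.03 m and x of weight_small in the frame of frame between -0.008 and 0.008 m and y of weight_small in the frame of frame between -0.062 and -0.046 m and z of weight_small in the frame of frame between 0.0055 and 0.0105 m and y of weight_small in the frame of jig below -0.03 m), for 0.2 s.
At the end, for the whole second after the job is handed in: Dish flat on the stand, centres within 12 mm; frame fully down over both dowels (4 mm, 0.05 rad, 2 mm in height), same way round as at the start; large weight upright on the larger seat, small one on the smaller, each within 8 mm in x and y; all released and at rest (all of step 3 and all of step 5 and horizontal distance between frame and jig below 0.004 m and angle between the y axis of frame and the y axis of jig, either way round below 0.05 rad and z of frame in the frame of jig between 0.03 and 0.0345 m and angle between frame's own z axis and vertical below 0.04 rad and linear speed of each of dish, frame, weight_large, weight_small below 0.02 m/s and angular speed of each of dish, frame, weight_large, weight_small below 0.2 rad/s); the robot touches nothing.
It fails at once if the amber bottle is moved by more than 15 mm or knocked over (distance of oil_bottle from where it was at the start of the episode above 0.015 m or angle between oil_bottle's own z axis and vertical above 0.3 rad).
It fails at once if the objective case is moved by more than 15 mm or knocked over (distance of objective_case from where it was at the start of the episode above 0.015 m or angle between objective_case's own z axis and vertical above 0.3 rad).
It fails at once if the filter cube is moved by more than 15 mm or knocked over (distance of filter_cube from where it was at the start of the episode above 0.015 m or angle between filter_cube's own z axis and vertical above 0.3 rad).
It fails at once if the dish is tipped (angle between dish's own z axis and vertical above 0.5 rad).
It also fails if it takes over 141 s, if anything falls off the work surface, if the arm or the gripper's body presses on something with over 40 N, if the wrist force passes 120 N, or if a joint passes its speed limit or range.

## Working session

There is one attempt and no reset: what is moved stays moved. The work goes in short steps, Python scripts to look and compute and a tool call to move; the robot and the scene stay as the last step left them, time stands still between calls to the robot, and variables do not carry over. Pictures are saved under pics/ and viewed, at most 17 in all, crops included, and the job is handed in when it is done.

Besides the shell and the picture viewer there is one more tool, called by a JSON object that holds its "api" and its "payload", one argument or row to a line. play_rows: Moves the arm, as the interface text tells. Its arguments: {"type":"object","properties":{"dp":{"type":"array","items":{"type":"array","items":{"type":"number"}}},"twist":{"type":"array","items":{"type":"array","items":{"type":"number"}}},"grip":{"type":"number"},"squeeze":{"type":"number"}},"required":["dp","twist"]}

```bash
mkdir -p pics
cat > h.py <<'E'
from rig import r
import numpy as np, cv2
from scipy.spatial.transform import Rotation as R
def ray(cam,uv):
    c=r.calibration(cam); K=np.array(c["K"]); d=np.array(c["distortion"])
    p=cv2.undistortPoints(np.array([[uv]],float),K,d)[0,0]
    M=R.from_quat(c["orientation"]).as_matrix()
    return np.array(c["origin"]), M@np.array([p[0],-p[1],-1.])
def at(cam,uv,z):
    o,v=ray(cam,uv); return o+v*(z-o[2])/v[2]
def proj(cam,P):
    c=r.calibration(cam); M=R.from_quat(c["orientation"]).as_matrix()
    q=(np.atleast_2d(P)-np.array(c["origin"]))@M*np.array([1,-1,-1])
    return cv2.projectPoints(q,np.zeros(3),np.zeros(3),np.array(c["K"]),np.array(c["distortion"]))[0][:,0]
def st():
    s=r.read_state(); print("t",s["clock"],"p",np.round(s["eef_pos"],4),"q",np.round(s["eef_rot"],4),"open",s["opening"],"gf",s["grasp_force"],"F",np.round(s["wrist_force"],1)); return s
E
python3 - <<'E'
from h import *
s=st()
print(np.round(R.from_quat(s["eef_rot"]).as_matrix(),3))
for c in("top","side"):
    k=r.calibration(c); print(c,np.round(k["origin"],3),np.round(R.from_quat(k["orientation"]).as_matrix(),2).tolist(),np.round(k["K"],1).tolist())
    cv2.imwrite(f"pics/{c}0.png",r.snapshot(c))
H=dict(jig=0,frame=.0325,weight_large=.0405,weight_small=.0405,dish=.018,stand=0,mat=0,oil_bottle=0,objective_case=0,filter_cube=0)
for c in("top","side"):
  for n,z in H.items():
    for f in r.spot_point(c,n)[:2]:
        print(c,n,np.round(f["score"],2),np.round(f["xy"],1),np.round(at(c,f["xy"],z),4))
E
```

```text
t 0.0 p [0.2132 0.4519 0.2106] q [ 2.186e-01  9.758e-01 -6.000e-04 -1.000e-04] open 0.08498417991297286 gf 0.0 F [-0.9 -0.   1.7]
[[-0.904  0.427 -0.   ]
 [ 0.427  0.904 -0.001]
 [-0.    -0.001 -1.   ]]
top [ 0.494 -0.188  0.897] [[-0.01, 1.0, -0.05], [-1.0, -0.01, 0.02], [0.02, 0.05, 1.0]] [[406.0, 0.0, 284.3], [0.0, 406.0, 210.1], [0.0, 0.0, 1.0]]
side [-0.11  -0.658  0.412] [[0.57, 0.35, -0.75], [-0.82, 0.21, -0.53], [-0.02, 0.91, 0.4]] [[447.7, 0.0, 277.2], [0.0, 447.7, 203.9], [0.0, 0.0, 1.0]]
top frame 0.56 [346.  228.3] [ 0.4941 -0.3393  0.0325]
top weight_large 0.72 [318.5 228.7] [ 0.494  -0.2794  0.0405]
top weight_small 0.57 [367.3 222.8] [ 0.5051 -0.3838  0.0405]
top dish 0.73 [347.2 224.1] [ 0.5032 -0.3447  0.018 ]
top stand 0.77 [309.1 156.6] [ 0.6549 -0.2654  0.    ]
top mat 0.67 [232.5 246.3] [ 0.4575 -0.0936  0.    ]
top oil_bottle 0.67 [219.1 162.4] [ 0.6437 -0.0649  0.    ]
top objective_case 0.71 [279.2 289.1] [ 0.3623 -0.1953  0.    ]
top filter_cube 0.72 [257.5 135.7] [ 0.703  -0.1507  0.    ]
side jig 0.77 [326.5 261.8] [ 0.4916 -0.3372  0.    ]
side frame 0.81 [328.6 243.8] [ 0.4988 -0.3367  0.0325]
side weight_small 0.78 [358.2 247.3] [ 0.5013 -0.3912  0.0405]
side weight_small 0.72 [330.1 250.5] [ 0.4672 -0.3565  0.0405]
side dish 0.66 [328.5 250.6] [ 0.5003 -0.336   0.018 ]
side dish 0.29 [327.1 261.5] [ 0.4668 -0.3516  0.018 ]
side stand 0.9 [332.7 221.6] [ 0.6389 -0.271   0.    ]
side mat 0.67 [210.7 233.8] [ 0.4631 -0.0906 -0.    ]
side mat 0.45 [329.7 253.3] [ 0.5206 -0.3279  0.    ]
side oil_bottle 0.57 [251.5 201. ] [ 0.6367 -0.0601  0.    ]
side objective_case 0.75 [216.  272.1] [ 0.3621 -0.1943  0.    ]
side objective_case 0.22 [330.  249.5] [ 0.5331 -0.3217  0.    ]
side filter_cube 0.74 [304.2 199.9] [ 0.7054 -0.1613  0.    ]
```

View pics/top0.png

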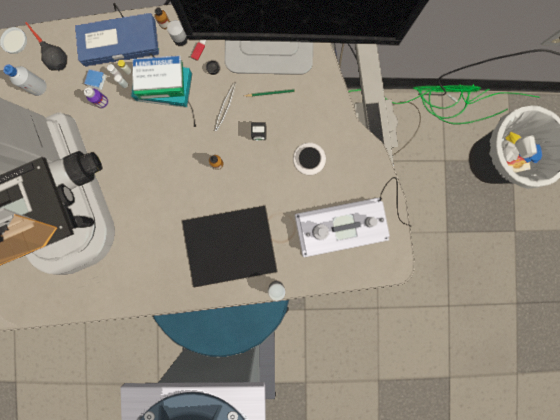

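View pics/side0.png

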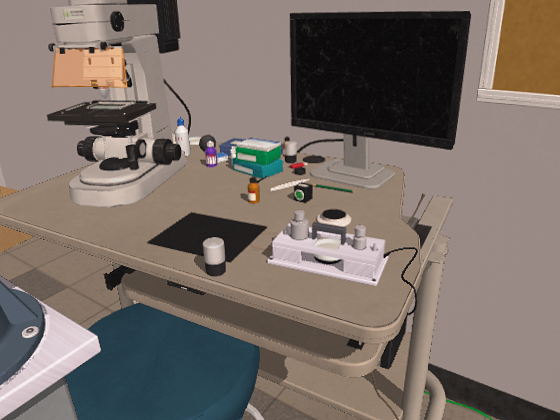

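Top view: jig at about (343,228), large weight at (320,230), small at (372,222). The mat is at (230,246), the stand at (309,157), the case at (277,291), the bottle at (216,162) and the cube at (258,131). I'll refine these with contours.

Run:
```python
from h import *
im=r.snapshot("top"); g=cv2.cvtColor(im,cv2.COLOR_BGR2GRAY)
def box(mask,z,seed):
    n,l,s,c=cv2.connectedComponentsWithStats(mask.astype(np.uint8)); 
    i=l[seed[1],seed[0]]
    cs,_=cv2.findContours((l==i).astype(np.uint8),cv2.RETR_EXTERNAL,cv2.CHAIN_APPROX_NONE)
    cc=max(cs,key=cv2.contourArea)[:,0]
    P=np.array([at("top",p,z)[:2] for p in cc])
    (c,wh,a)=cv2.minAreaRect((P*1000).astype(np.float32)); return np.round(c,1),np.round(wh,1),round(a,2)
print("mat",box(g<45,.003,(230,246)))
for t in(150,170,190,205): print("jig",t,g[228,308],box(g>t,.008,(303,215)))
print("stand white",[box(g>t,.004,(296,153)) for t in(190,210)])
print("stand top",box(g<60,.014,(309,157)))
for c in("top","side"):
  for n in("weight_large","weight_small","jig","frame","dish"):
    print(c,n,[(round(f["score"],2),np.round(f["extent"],1).tolist()) for f in r.recognise(c,n)[:2]])
crop=cv2.resize(im[190:270,280:410],None,fx=6,fy=6,interpolation=cv2.INTER_CUBIC); cv2.imwrite("pics/jig.png",crop)
s=r.snapshot("side"); cv2.imwrite("pics/jigs.png",cv2.resize(s[195:285,255:395],None,fx=5.5,fy=5.5,interpolation=cv2.INTER_CUBIC))
```

```text
mat (array([458.3, -89.6]), array([2.2, 0. ]), -90.64)Traceback (most recent call last):
  File "<stdin>", line 11, in <module>
  File "<stdin>", line 8, in box
  File "h.py", line 10, in at
    o,v=ray(cam,uv); return o+v*(z-o[2])/v[2]
        ~~~^^^^^^^^
  File "h.py", line 5, in ray
    c=r.calibration(cam); K=np.array(c["K"]); d=np.array(c["distortion"])
ValueError: time passes only in moves, steps and waits
```

```bash
sed -i 's/^def ray/_C={}\ndef cal(c):\n    if c not in _C: _C[c]=r.calibration(c)\n    return _C[c]\ndef ray/; s/c=r.calibration(cam)/c=cal(cam)/' h.py
python3 - <<'E'
from h import *
im=r.snapshot("top"); g=cv2.cvtColor(im,cv2.COLOR_BGR2GRAY)
def box(mask,z,seed):
    n,l,s,c=cv2.connectedComponentsWithStats(mask.astype(np.uint8)); 
    i=l[seed[1],seed[0]]
    cs,_=cv2.findContours((l==i).astype(np.uint8),cv2.RETR_EXTERNAL,cv2.CHAIN_APPROX_NONE)
    cc=max(cs,key=cv2.contourArea)[:,0]
    P=np.array([at("top",p,z)[:2] for p in cc])
    (c,wh,a)=cv2.minAreaRect((P*1000).astype(np.float32)); return np.round(c,1),np.round(wh,1),round(a,2)
print("g",g[246,225:235],g[200,210:214],g[213:218,300:312].tolist(),g[156,290:330].tolist())
print("mat",box(g<70,.003,(215,250)))
for t in(150,170,190): print("jig",t,box(g>t,.008,(303,225)))
print("stand white",[box(g>t,.004,(296,157)) for t in(170,190)])
print("stand top",box(g<60,.014,(309,157)))
for c in("top","side"):
  for n in("weight_large","weight_small","jig","frame","dish"):
    print(c,n,[(round(f["score"],2),np.round(f["extent"],1).tolist()) for f in r.recognise(c,n)[:2]])
crop=cv2.resize(im[190:270,280:410],None,fx=6,fy=6,interpolation=cv2.INTER_CUBIC); cv2.imwrite("pics/jig.png",crop)
s=r.snapshot("side"); cv2.imwrite("pics/jigs.png",cv2.resize(s[195:285,255:395],None,fx=5.5,fy=5.5,interpolation=cv2.INTER_CUBIC))
E
```

```text
g [46 46 44 43 42 45 45 42 47 40] [169 170 169 170] [[156, 163, 167, 176, 179, 181, 182, 181, 180, 180, 179, 177], [183, 182, 181, 180, 179, 179, 179, 178, 179, 177, 182, 187], [179, 181, 179, 180, 179, 181, 188, 194, 195, 203, 210, 216], [181, 189, 194, 196, 203, 210, 216, 220, 221, 226, 232, 233], [211, 217, 220, 222, 227, 231, 232, 233, 233, 234, 233, 235]] [168, 168, 161, 136, 171, 167, 165, 164, 149, 65, 42, 44, 46, 45, 48, 50, 42, 45, 45, 48, 48, 45, 47, 46, 48, 46, 47, 46, 44, 48, 111, 191, 228, 229, 222, 199, 171, 169, 169, 168]
mat (array([458.2, -85.6]), array([148.1, 185.2]), 9.56)
jig 150 (array([590.6, -63.8]), array([ 843. , 1013.3]), 1.39)
jig 170 (array([ 496.9, -337.2]), array([ 99.2, 198.5]), 10.15)
jig 190 (array([ 542.8, -213.3]), array([ 996.6, 1343.5]), 0.02)
stand white [(array([ 543. , -213.4]), array([1001. , 1349.6]), 0.02), (array([ 543. , -213.4]), array([1001. , 1349.6]), 0.02)]
stand top (array([ 650.5, -264. ]), array([44.1, 42.2]), 89.56)
top weight_large [(0.61, [321.7, 233.8, 13.6, 17.9])]
top weight_small [(0.62, [369.9, 224.5, 7.5, 6.4]), (0.46, [308.8, 159.1, 30.4, 33.3])]
top jig [(0.84, [340.4, 225.8, 87.0, 55.6]), (0.63, [228.6, 246.5, 91.3, 77.8])]
top frame [(0.55, [344.5, 228.4, 88.7, 48.4])]
top dish [(0.8, [345.4, 225.2, 19.7, 24.0])]
side weight_large [(0.92, [301.9, 225.1, 19.1, 29.7])]
side weight_small [(0.64, [362.4, 237.2, 16.1, 24.3])]
side jig [(0.82, [326.4, 257.2, 117.2, 55.3]), (0.26, [302.6, 191.1, 14.7, 19.1])]
side frame [(0.92, [330.2, 244.1, 109.9, 42.0])]
side dish []
```

View pics/jig.png

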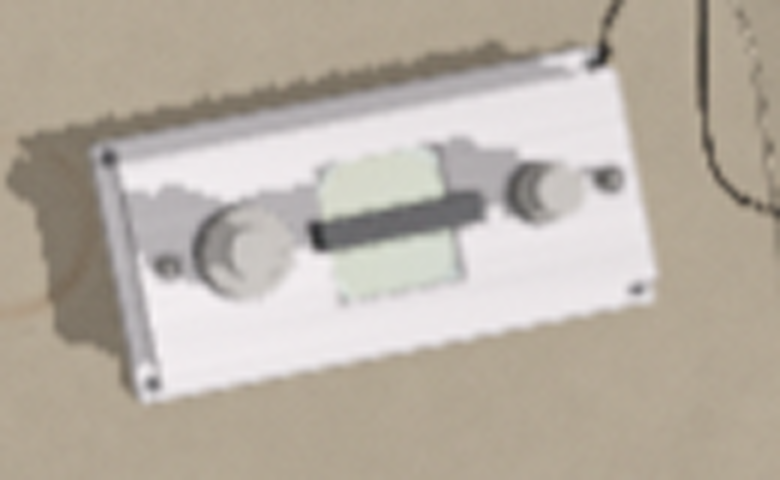

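View pics/jigs.png

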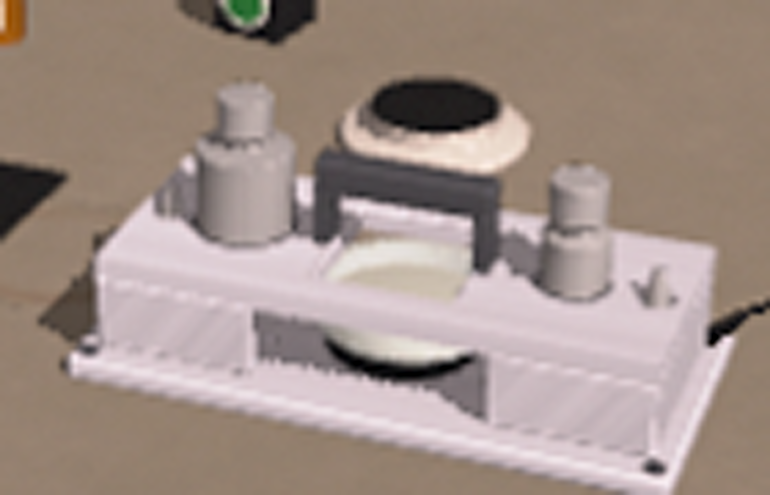

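The crops show dowel tips at top-picture pixels (308,233.8) and (381.3,219.7). The large knob is at about (323,231.5), the small one at (373.8,221.3), the bar centre at (346.7,227) and the dish is under the window. Everything is upright. Now I'll turn these into positions.

Run:
```python
from h import *
f=lambda u,v:(280+u/6-.4,190+v/6-.4)
P={}
for n,u,v,z in [("dL",168,263,.0505),("dS",608,178,.0505),("kL",260,247,.0865),("kS",563,186,.0765),("bar",400,222,.0705),("c1",95,148,.008),("c2",590,50,.008),("c3",655,300,.008),("c4",145,400,.008)]:
    P[n]=at("top",f(u,v),z); print(n,np.round(P[n],4))
m=(P["dL"]+P["dS"])/2; d=P["dL"]-P["dS"]; print("mid",m,"len",np.hypot(*d[:2]),"yaw",np.degrees(np.arctan2(-d[0],d[1])))
c=sum(P[f"c{i}"] for i in(1,2,3,4))/4; print("corner mean",c, [np.round(P[a]-P[b],4) for a,b in(("c1","c2"),("c2","c3"),("c4","c3"))])
fs=lambda u,v:(255+u/5.5-.4,195+v/5.5-.4)
for n,u,v,z in [("dS tip",660,268,.0505),("kL top",246,92,.0865),("kS top",580,175,.0765),("barA",330,155,.0705),("barB",490,182,.0705)]: print("side",n,np.round(at("side",fs(u,v),z),4))
print("stand from side", at("side",fs(437,105),.014), "top",at("top",(309.5,157.5),.014))
```

```text
dL [ 0.4844 -0.2554  0.0505]
dS [ 0.5121 -0.4107  0.0505]
kL [ 0.4897 -0.2834  0.0865]
kS [ 0.509  -0.3883  0.0765]
bar [ 0.4975 -0.3333  0.0705]
c1 [ 0.5262 -0.2327  0.008 ]
c2 [ 0.5603 -0.4162  0.008 ]
c3 [ 0.4678 -0.4384  0.008 ]
c4 [ 0.4342 -0.2497  0.008 ]
mid [ 0.49823998 -0.33304684  0.0505    ] len 0.15768561715792395 yaw 10.109772278400705
corner mean [ 0.49713298 -0.33426591  0.008     ] [array([-0.0341,  0.1835,  0.    ]), array([0.0925, 0.0222, 0.    ]), array([-0.0337,  0.1887,  0.    ])]
side dS tip [ 0.5112 -0.4156  0.0505]
side kL top [ 0.4875 -0.2841  0.0865]
side kS top [ 0.5076 -0.3897  0.0765]
side barA [ 0.4906 -0.3129  0.0705]
side barB [ 0.5    -0.3637  0.0705]
stand from side [ 0.64800848 -0.26895964  0.014     ] top [ 0.65041333 -0.26502829  0.014     ]
```

{"api": "play_rows", "payload": {
  "dp": [
    [0, 0, 0],
    [0, 0, 0],
    [0, 0, 0],
    [0, 0, 0],
    [0, 0, 0],
    [0, 0, 0]
  ],
  "twist": [
    [0, 0, 9.1],
    [0, 0, 9.1],
    [0, 0, 9.1],
    [0, 0, 9.1],
    [0, 0, 9.1],
    [0, 0, 9.1]
  ]
}}

```text
clock: 2.5
eef_pos: [0.2133, 0.4522, 0.2111]
eef_rot: [0.644, 0.765, 0.0, -0.0]
wrist_force: [0.8, -0.0, -0.4]
opening: 0.0852
grasp_force: 0.0
```

{"api": "play_rows", "payload": {
  "dp": [
    [-0.0512, 0, 0],
    [-0.0512, 0, 0],
    [-0.0512, 0, 0],
    [-0.0512, 0, 0],
    [-0.0512, 0, 0]
  ],
  "twist": [
    [0, 0, 0],
    [0, 0, 0],
    [0, 0, 0],
    [0, 0, 0],
    [0, 0, 0]
  ]
}}

```text
clock: 3.12
eef_pos: [0.2584, 0.1988, 0.2112]
eef_rot: [0.642, 0.767, 0.0, 0.0]
wrist_force: [1.6, -0.6, -0.4]
opening: 0.0855
grasp_force: 0.0
```

{"api": "play_rows", "payload": {
  "dp": [
    [-0.0425, 0.0107, 0],
    [-0.0425, 0.0107, 0],
    [-0.0425, 0.0107, 0],
    [-0.0425, 0.0107, 0],
    [-0.0425, 0.0107, 0]
  ],
  "twist": [
    [0, 0, 0],
    [0, 0, 0],
    [0, 0, 0],
    [0, 0, 0],
    [0, 0, 0]
  ]
}}

```text
clock: 3.75
eef_pos: [0.3489, -0.0011, 0.2113]
eef_rot: [0.642, 0.767, 0.0, 0.0]
wrist_force: [1.3, 1.0, -0.2]
opening: 0.0853
grasp_force: 0.0
```

{"api": "play_rows", "payload": {
  "dp": [
    [-0.0503, 0.0144, 0],
    [-0.0503, 0.0144, 0],
    [-0.0503, 0.0144, 0],
    [-0.0503, 0.0144, 0],
    [-0.0503, 0.0144, 0],
    [-0.0503, 0.0144, 0],
    [0, 0, 0]
  ],
  "twist": [
    [0, 0, 0],
    [0, 0, 0],
    [0, 0, 0],
    [0, 0, 0],
    [0, 0, 0],
    [0, 0, 0],
    [0, 0, 0]
  ]
}}

```text
clock: 4.62
eef_pos: [0.4872, -0.284, 0.2097]
eef_rot: [0.643, 0.766, -0.0, -0.001]
wrist_force: [0.2, 0.8, -0.2]
opening: 0.0852
grasp_force: 0.0
```

{"api": "play_rows", "payload": {
  "dp": [
    [0.0008, 0.0014, 0.05],
    [0, 0, 0.05],
    [0, 0, 0.04],
    [0, 0, 0.015],
    [0, 0, 0.01],
    [0, 0, 0]
  ],
  "twist": [
    [0, 0, 0],
    [0, 0, 0],
    [0, 0, 0],
    [0, 0, 0],
    [0, 0, 0],
    [0, 0, 0]
  ]
}}

```text
clock: 5.38
eef_pos: [0.4883, -0.2805, 0.0468]
eef_rot: [0.642, 0.767, 0.0, 0.0]
wrist_force: [0.1, -0.5, 0.4]
opening: 0.0854
grasp_force: 0.0
```

{"api": "play_rows", "payload": {
  "dp": [
    [0, 0, 0],
    [0, 0, 0],
    [0, 0, 0],
    [0, 0, 0],
    [0, 0, 0],
    [0, 0, 0],
    [0, 0, 0]
  ],
  "twist": [
    [0, 0, 0],
    [0, 0, 0],
    [0, 0, 0],
    [0, 0, 0],
    [0, 0, 0],
    [0, 0, 0],
    [0, 0, 0]
  ],
  "grip": 0,
  "squeeze": 40
}}

```text
clock: 6.25
eef_pos: [0.4893, -0.2822, 0.0489]
eef_rot: [0.642, 0.767, -0.0, 0.003]
wrist_force: [-8.3, -2.2, 33.7]
opening: 0.0164
grasp_force: 54.2
```

Run:
```python
from h import *
s=st()
a=r.snapshot("side"); b=r.snapshot("top")
cv2.imwrite("pics/g1.png",np.hstack([cv2.resize(a[165:285,255:385],(400,370)),cv2.resize(b[190:270,280:366],(400,370))]))
```

```text
t 6.25 p [ 0.4893 -0.2822  0.0489] q [ 6.421e-01  7.666e-01 -4.000e-04  2.600e-03] open 0.016351263214462296 gf 54.158027437842975 F [-8.3 -2.2 33.7]
```

View pics/g1.png

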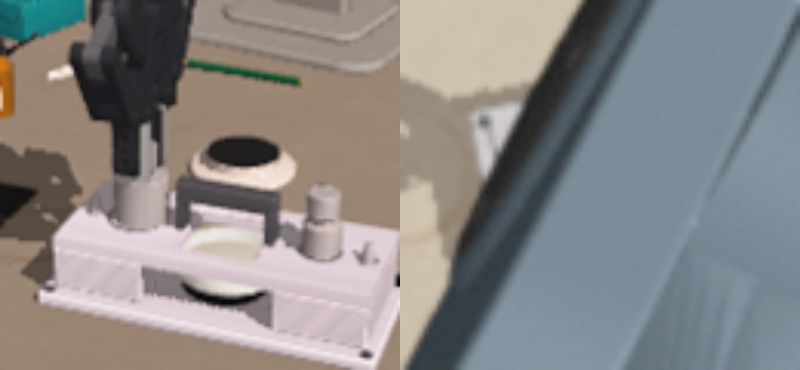

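Run:
```python
from h import *
for z in(.049,.0585,.068,.0685): print(z,[np.round(proj("side",[.4893+d*.984,-.2822+d*.175,z]),1).tolist() for d in(-.02,-.009,0.009)])
```

```text
0.049 [[[294.8, 234.8]], [[297.1, 232.1]], [[300.9, 227.8]]]
0.0585 [[[294.7, 230.0]], [[297.1, 227.3]], [[300.9, 223.0]]]
0.068 [[[294.7, 225.0]], [[297.1, 222.4]], [[300.9, 218.2]]]
0.0685 [[[294.7, 224.8]], [[297.1, 222.1]], [[300.9, 218.0]]]
```

{"api": "play_rows", "payload": {
  "dp": [
    [0, 0, -0.004],
    [0, 0, -0.002],
    [0, 0, 0]
  ],
  "twist": [
    [0, 0, 0],
    [0, 0, 0],
    [0, 0, 0]
  ]
}}

```text
clock: 6.72
eef_pos: [0.4878, -0.2803, 0.0519]
eef_rot: [0.642, 0.767, -0.0, -0.0]
wrist_force: [0.2, 0.8, -1.8]
opening: 0.0162
grasp_force: 46.1
```

{"api": "play_rows", "payload": {
  "dp": [
    [0, 0, -0.03],
    [0, 0, -0.04],
    [0.041, -0.0065, 0],
    [0.041, -0.0065, 0],
    [0.041, -0.0065, 0],
    [0.041, -0.0065, 0],
    [0.041, -0.0065, 0],
    [0.041, -0.0065, 0]
  ],
  "twist": [
    [0, 0, 0],
    [0, 0, 0],
    [0, 0, 0],
    [0, 0, 0],
    [0, 0, 0],
    [0, 0, 0],
    [0, 0, 0],
    [0, 0, 0]
  ]
}}

```text
clock: 7.72
eef_pos: [0.4055, -0.0439, 0.1219]
eef_rot: [0.642, 0.767, -0.0, -0.0]
wrist_force: [0.9, 0.9, -1.9]
opening: 0.0159
grasp_force: 46.9
```

{"api": "play_rows", "payload": {
  "dp": [
    [0, 0, 0],
    [0, 0, 0.04],
    [0, 0, 0.04],
    [0, 0, 0.01],
    [0, 0, 0],
    [0, 0, 0]
  ],
  "twist": [
    [0, 0, 0],
    [0, 0, 0],
    [0, 0, 0],
    [0, 0, 0],
    [0, 0, 0],
    [0, 0, 0]
  ]
}}

```text
clock: 8.48
eef_pos: [0.4073, -0.0454, 0.0334]
eef_rot: [0.642, 0.767, 0.001, 0.001]
wrist_force: [-0.6, -0.4, -3.3]
opening: 0.0164
grasp_force: 47.1
```

Run:
```python
from h import *
s=st()
a=r.snapshot("side"); b=r.snapshot("top")
cv2.imwrite("pics/g2.png",np.hstack([cv2.resize(a[165:275,150:280],(400,340)),cv2.resize(b[190:300,170:300],(400,340))]))
for c in("side","top"): print([(f["score"],np.round(f["extent"],1).tolist()) for f in r.recognise(c,"weight_large")[:2]])
```

```text
t 8.475 p [ 0.4073 -0.0454  0.0334] q [6.419e-01 7.668e-01 5.000e-04 8.000e-04] open 0.016363615019294626 gf 47.103857028450875 F [-0.6 -0.4 -3.3]
[(0.74, [173.9, 219.4, 18.9, 24.4])]
[]
```

View pics/g2.png

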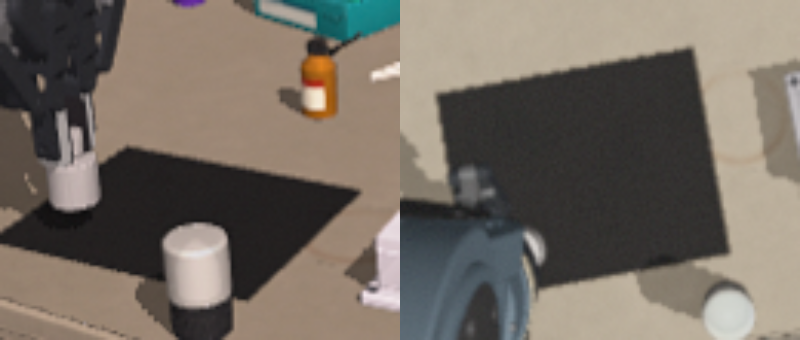

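{"api": "play_rows", "payload": {
  "dp": [
    [0, 0, 0.012],
    [0, 0, 0.006],
    [0, 0, 0.003],
    [0, 0, 0],
    [0, 0, 0]
  ],
  "twist": [
    [0, 0, 0],
    [0, 0, 0],
    [0, 0, 0],
    [0, 0, 0],
    [0, 0, 0]
  ]
}}

```text
clock: 9.3
eef_pos: [0.4058, -0.0451, 0.0116]
eef_rot: [0.642, 0.767, -0.0, -0.0]
wrist_force: [-10.6, 1.4, 24.2]
opening: 0.0159
grasp_force: 54.9
```

{"api": "play_rows", "payload": {
  "dp": [
    [0, 0, -0.0015],
    [0, 0, 0],
    [0, 0, 0],
    [0, 0, 0]
  ],
  "twist": [
    [0, 0, 0],
    [0, 0, 0],
    [0, 0, 0],
    [0, 0, 0]
  ],
  "grip": 0.5
}}

```text
clock: 9.8
eef_pos: [0.4062, -0.0451, 0.0125]
eef_rot: [0.642, 0.767, -0.0, -0.0]
wrist_force: [-1.0, -0.2, -1.2]
opening: 0.0425
grasp_force: 0.0
```

{"api": "play_rows", "payload": {
  "dp": [
    [0, 0, -0.02],
    [0, 0, -0.04],
    [0, 0, -0.05],
    [0, 0, 0]
  ],
  "twist": [
    [0, 0, 0],
    [0, 0, 0],
    [0, 0, 0],
    [0, 0, 0]
  ]
}}

```text
clock: 10.3
eef_pos: [0.4083, -0.0453, 0.1256]
eef_rot: [0.642, 0.767, 0.002, 0.002]
wrist_force: [0.8, 0.5, -1.4]
opening: 0.0427
grasp_force: 0.0
```

{"api": "play_rows", "payload": {
  "dp": [
    [-0.0509, 0.0057, 0],
    [-0.0509, 0.0057, 0],
    [-0.0509, 0.0057, 0],
    [-0.0509, 0.0057, 0],
    [-0.0509, 0.0057, 0],
    [-0.0509, 0.0057, 0],
    [-0.0509, 0.0057, 0],
    [0, 0, 0]
  ],
  "twist": [
    [0, 0, 0],
    [0, 0, 0],
    [0, 0, 0],
    [0, 0, 0],
    [0, 0, 0],
    [0, 0, 0],
    [0, 0, 0],
    [0, 0, 0]
  ]
}}

```text
clock: 11.3
eef_pos: [0.508, -0.3914, 0.1203]
eef_rot: [0.643, 0.766, -0.0, -0.001]
wrist_force: [-0.1, 0.6, -0.7]
opening: 0.0427
grasp_force: 0.0
```

Run:
```python
from h import *
s=st()
b=r.snapshot("top");r.snapshot("side")
cv2.imwrite("pics/t3.png",b)
for c in("side","top"):
  for f in r.spot_point(c,"weight_large")[:2]: print(c,f["score"],np.round(at(c,f["xy"],.003),4))
```

```text
t 11.3 p [ 0.508  -0.3914  0.1203] q [ 6.428e-01  7.660e-01 -2.000e-04 -9.000e-04] open 0.04270736151149377 gf 0.0 F [-0.1  0.6 -0.7]
side 0.55 [ 0.4044 -0.0476  0.003 ]
top 0.5 [ 0.4101 -0.0451  0.003 ]
```

{"api": "play_rows", "payload": {
  "dp": [
    [0, 0, 0.04],
    [0, 0, 0.03],
    [0, 0, 0],
    [0, 0, 0]
  ],
  "twist": [
    [0, 0, 0],
    [0, 0, 0],
    [0, 0, 0],
    [0, 0, 0]
  ]
}}

```text
clock: 12.0
eef_pos: [0.5088, -0.3887, 0.0542]
eef_rot: [0.642, 0.767, 0.0, 0.001]
wrist_force: [0.2, -0.7, 0.8]
opening: 0.0427
grasp_force: 0.0
```

{"api": "play_rows", "payload": {
  "dp": [
    [0, 0, 0.0115],
    [0, 0, 0],
    [0, 0, 0]
  ],
  "twist": [
    [0, 0, 0],
    [0, 0, 0],
    [0, 0, 0]
  ]
}}

```text
clock: 12.38
eef_pos: [0.5083, -0.3889, 0.0413]
eef_rot: [0.642, 0.767, -0.0, 0.0]
wrist_force: [0.9, -0.3, -0.1]
opening: 0.0427
grasp_force: 0.0
```

{"api": "play_rows", "payload": {
  "dp": [
    [0, 0, 0],
    [0, 0, 0],
    [0, 0, 0],
    [0, 0, 0],
    [0, 0, 0]
  ],
  "twist": [
    [0, 0, 0],
    [0, 0, 0],
    [0, 0, 0],
    [0, 0, 0],
    [0, 0, 0]
  ],
  "grip": 0,
  "squeeze": 40
}}

```text
clock: 13.0
eef_pos: [0.5084, -0.3889, 0.0413]
eef_rot: [0.642, 0.767, -0.0, 0.0]
wrist_force: [-2.1, 1.4, 5.1]
opening: 0.0161
grasp_force: 39.2
```

{"api": "play_rows", "payload": {
  "dp": [
    [0, 0, -0.04],
    [0, 0, -0.05],
    [0.0486, -0.0068, 0],
    [0.0486, -0.0068, 0],
    [0.0486, -0.0068, 0],
    [0.0486, -0.0068, 0],
    [0.0486, -0.0068, 0],
    [0.0486, -0.0068, 0]
  ],
  "twist": [
    [0, 0, 0],
    [0, 0, 0],
    [0, 0, 0],
    [0, 0, 0],
    [0, 0, 0],
    [0, 0, 0],
    [0, 0, 0],
    [0, 0, 0]
  ]
}}

```text
clock: 14.0
eef_pos: [0.4159, -0.1075, 0.1309]
eef_rot: [0.642, 0.767, 0.0, -0.0]
wrist_force: [1.5, 0.8, 0.8]
opening: 0.0156
grasp_force: 39.4
```

{"api": "play_rows", "payload": {
  "dp": [
    [0, 0, 0],
    [0, 0, 0.05],
    [0, 0, 0.05],
    [0, 0, 0],
    [0, 0, 0.008],
    [0, 0, 0.008],
    [0, 0, 0],
    [0, 0, 0]
  ],
  "twist": [
    [0, 0, 0],
    [0, 0, 0],
    [0, 0, 0],
    [0, 0, 0],
    [0, 0, 0],
    [0, 0, 0],
    [0, 0, 0],
    [0, 0, 0]
  ]
}}

```text
clock: 15.0
eef_pos: [0.4171, -0.1091, 0.0156]
eef_rot: [0.642, 0.767, 0.0, 0.0]
wrist_force: [0.6, 0.3, -1.3]
opening: 0.016
grasp_force: 39.5
```

{"api": "play_rows", "payload": {
  "dp": [
    [0, 0, 0.006],
    [0, 0, 0.004],
    [0, 0, 0.002],
    [0, 0, 0],
    [0, 0, 0]
  ],
  "twist": [
    [0, 0, 0],
    [0, 0, 0],
    [0, 0, 0],
    [0, 0, 0],
    [0, 0, 0]
  ]
}}

```text
clock: 15.62
eef_pos: [0.4169, -0.1091, 0.0037]
eef_rot: [0.642, 0.767, -0.0, 0.0]
wrist_force: [-6.2, 0.7, 18.2]
opening: 0.0159
grasp_force: 41.4
```

{"api": "play_rows", "payload": {
  "dp": [
    [0, 0, -0.0015],
    [0, 0, 0],
    [0, 0, 0],
    [0, 0, 0]
  ],
  "twist": [
    [0, 0, 0],
    [0, 0, 0],
    [0, 0, 0],
    [0, 0, 0]
  ],
  "grip": 0.5
}}

```text
clock: 16.12
eef_pos: [0.4166, -0.1089, 0.0045]
eef_rot: [0.642, 0.767, -0.0, -0.0]
wrist_force: [0.6, 0.2, -0.1]
opening: 0.0425
grasp_force: 0.0
```

{"api": "play_rows", "payload": {
  "dp": [
    [0, 0, -0.02],
    [0, 0, -0.05],
    [0, 0, -0.05],
    [0, 0, 0]
  ],
  "twist": [
    [0, 0, 0],
    [0, 0, 0],
    [0, 0, 0],
    [0, 0, 0]
  ]
}}

```text
clock: 16.62
eef_pos: [0.4188, -0.1095, 0.1278]
eef_rot: [0.642, 0.767, 0.001, 0.003]
wrist_force: [-0.2, -0.5, -0.7]
opening: 0.0427
grasp_force: 0.0
```

{"api": "play_rows", "payload": {
  "dp": [
    [-0.0473, 0.008, 0],
    [-0.0473, 0.008, 0],
    [-0.0473, 0.008, 0],
    [-0.0473, 0.008, 0],
    [-0.0473, 0.008, 0],
    [0, 0, 0],
    [0, 0, 0]
  ],
  "twist": [
    [0, 0, 0],
    [0, 0, 0],
    [0, 0, 0],
    [0, 0, 0],
    [0, 0, 0],
    [0, 0, 0],
    [0, 0, 0]
  ]
}}

```text
clock: 17.5
eef_pos: [0.4972, -0.3342, 0.1236]
eef_rot: [0.642, 0.767, -0.0, -0.001]
wrist_force: [-0.6, 0.9, -0.3]
opening: 0.0424
grasp_force: 0.0
```

Run:
```python
from h import *
s=st()
b=r.snapshot("top");a=r.snapshot("side")
cv2.imwrite("pics/g4.png",np.hstack([cv2.resize(a[150:290,150:390],(800,467))]))
for n in("weight_small","weight_large"):
 for c in("side","top"):
  for f in r.spot_point(c,n)[:2]: print(c,n,f["score"],np.round(at(c,f["xy"],.003),4))
```

```text
t 17.5 p [ 0.4972 -0.3342  0.1236] q [ 0.6419  0.7668 -0.     -0.0009] open 0.04243127761381111 gf 0.0 F [-0.6  0.9 -0.3]
side weight_small 0.76 [ 0.4082 -0.1232  0.003 ]
side weight_small 0.41 [ 0.3553 -0.2011  0.003 ]
top weight_small 0.57 [ 0.4109 -0.1062  0.003 ]
top weight_small 0.19 [ 0.5043 -0.3429  0.003 ]
side weight_large 0.7 [ 0.3969 -0.0615  0.003 ]
top weight_large 0.75 [ 0.4133 -0.0506  0.003 ]
```

View pics/g4.png

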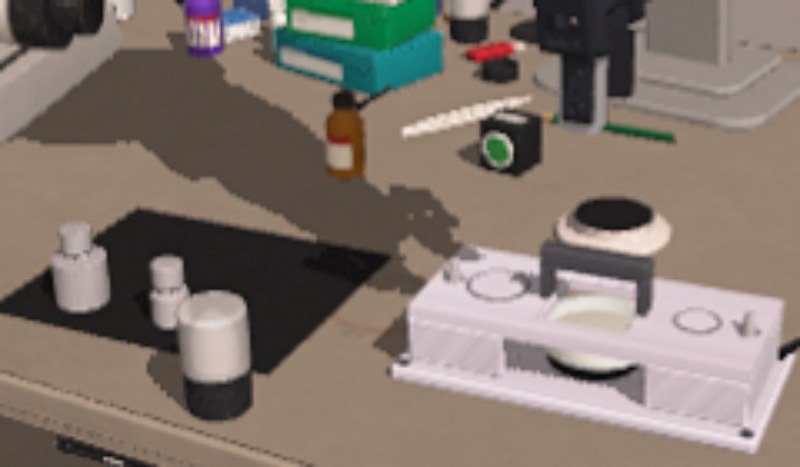

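{"api": "play_rows", "payload": {
  "dp": [
    [0, 0, 0.04],
    [0, 0, 0.03],
    [0, 0, 0.009],
    [0, 0, 0],
    [0, 0, 0]
  ],
  "twist": [
    [0, 0, 0],
    [0, 0, 0],
    [0, 0, 0],
    [0, 0, 0],
    [0, 0, 0]
  ]
}}

```text
clock: 18.42
eef_pos: [0.4985, -0.3351, 0.047]
eef_rot: [0.642, 0.767, 0.0, 0.001]
wrist_force: [0.6, 0.1, 0.2]
opening: 0.0423
grasp_force: 0.0
```

{"api": "play_rows", "payload": {
  "dp": [
    [0, 0, 0.004],
    [0, 0, 0.004],
    [0, 0, 0],
    [0, 0, 0]
  ],
  "twist": [
    [0, 0, 0],
    [0, 0, 0],
    [0, 0, 0],
    [0, 0, 0]
  ]
}}

```text
clock: 18.92
eef_pos: [0.4977, -0.3347, 0.0376]
eef_rot: [0.642, 0.767, -0.0, -0.0]
wrist_force: [-0.3, -0.3, -0.2]
opening: 0.0427
grasp_force: 0.0
```

Run:
```python
from h import *
s=st()
a=r.snapshot("side")
cv2.imwrite("pics/g5.png",cv2.resize(a[180:290,255:395],(760,597)))
p=s["eef_pos"]
for z in(0,.0095,.019): print(z,[np.round(proj("side",[p[0]+d*.984,p[1]+d*.175,p[2]+z]),1).tolist() for d in(-.021,.021)])
```

```text
t 18.925 p [ 0.4977 -0.3347  0.0376] q [ 0.6418  0.7668 -0.     -0.    ] open 0.042741710897134626 gf 0.0 F [-0.3 -0.3 -0.2]
0 [[[323.4, 246.7]], [[331.2, 235.9]]]
0.0095 [[[323.5, 241.7]], [[331.3, 231.1]]]
0.019 [[[323.6, 236.8]], [[331.4, 226.3]]]
```

View pics/g5.png

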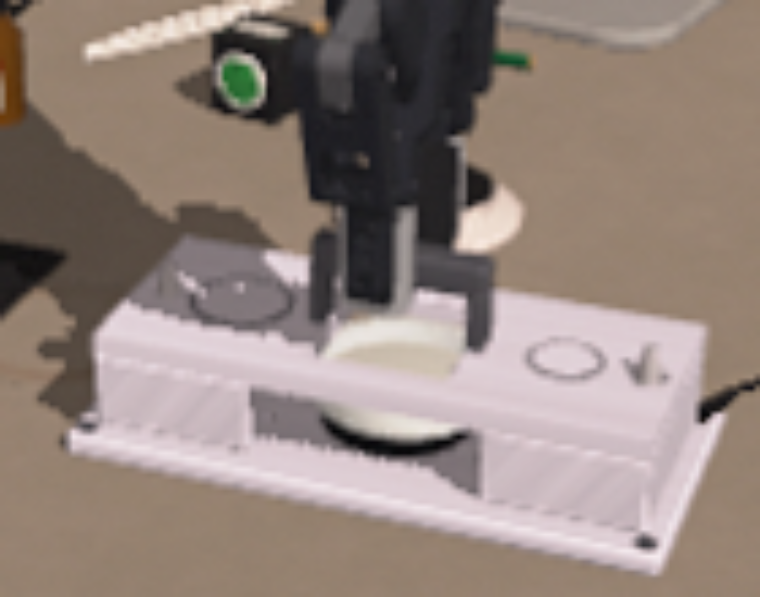

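{"api": "play_rows", "payload": {
  "dp": [
    [0, 0, 0],
    [0, 0, 0],
    [0, 0, 0],
    [0, 0, 0],
    [0, 0, 0]
  ],
  "twist": [
    [0, 0, 0],
    [0, 0, 0],
    [0, 0, 0],
    [0, 0, 0],
    [0, 0, 0]
  ],
  "grip": 0,
  "squeeze": 80
}}

```text
clock: 19.6
eef_pos: [0.4979, -0.3348, 0.0379]
eef_rot: [0.642, 0.767, 0.0, 0.0]
wrist_force: [-1.4, 0.9, 5.5]
opening: 0.0095
grasp_force: 79.2
```

{"api": "play_rows", "payload": {
  "dp": [
    [0, 0, -0.003],
    [0, 0, -0.005],
    [0, 0, -0.01],
    [0, 0, -0.012],
    [0, 0, 0],
    [0, 0, 0]
  ],
  "twist": [
    [0, 0, 0],
    [0, 0, 0],
    [0, 0, 0],
    [0, 0, 0],
    [0, 0, 0],
    [0, 0, 0]
  ]
}}

```text
clock: 20.35
eef_pos: [0.4978, -0.3347, 0.0676]
eef_rot: [0.642, 0.767, -0.0, 0.0]
wrist_force: [-0.0, -0.0, -3.1]
opening: 0.0099
grasp_force: 78.3
```

{"api": "play_rows", "payload": {
  "dp": [
    [0, 0, -0.03],
    [0, 0, -0.04],
    [0.0417, 0.0069, 0],
    [0.0417, 0.0069, 0],
    [0.0417, 0.0069, 0],
    [0.0417, 0.0069, 0],
    [0.0417, 0.0069, 0],
    [0.0417, 0.0069, 0]
  ],
  "twist": [
    [0, 0, 0],
    [0, 0, 0],
    [0, 0, 0],
    [0, 0, 0],
    [0, 0, 0],
    [0, 0, 0],
    [0, 0, 0],
    [0, 0, 0]
  ]
}}

```text
clock: 21.35
eef_pos: [0.494, -0.0798, 0.1373]
eef_rot: [0.642, 0.767, -0.0, -0.0]
wrist_force: [1.3, 0.2, -2.2]
opening: 0.0094
grasp_force: 78.6
```

{"api": "play_rows", "payload": {
  "dp": [
    [0, 0, 0],
    [0, 0, 0.04],
    [0, 0, 0.04],
    [0, 0, 0.03],
    [0, 0, 0.008],
    [0, 0, 0],
    [0, 0, 0]
  ],
  "twist": [
    [0, 0, 0],
    [0, 0, 0],
    [0, 0, 0],
    [0, 0, 0],
    [0, 0, 0],
    [0, 0, 0],
    [0, 0, 0]
  ]
}}

```text
clock: 22.22
eef_pos: [0.4954, -0.0814, 0.0208]
eef_rot: [0.642, 0.767, 0.0, 0.001]
wrist_force: [-0.3, 0.3, -1.9]
opening: 0.0098
grasp_force: 78.6
```

Run:
```python
from h import *
s=st()
a=r.snapshot("side");b=r.snapshot("top")
cv2.imwrite("pics/g6.png",np.hstack([cv2.resize(a[165:275,150:280],(400,340)),cv2.resize(b[190:300,170:300],(400,340))]))
```

```text
t 22.225 p [ 0.4954 -0.0814  0.0208] q [6.419e-01 7.668e-01 4.000e-04 8.000e-04] open 0.00978824972285688 gf 78.60419154167175 F [-0.3  0.3 -1.9]
```

View pics/g6.png

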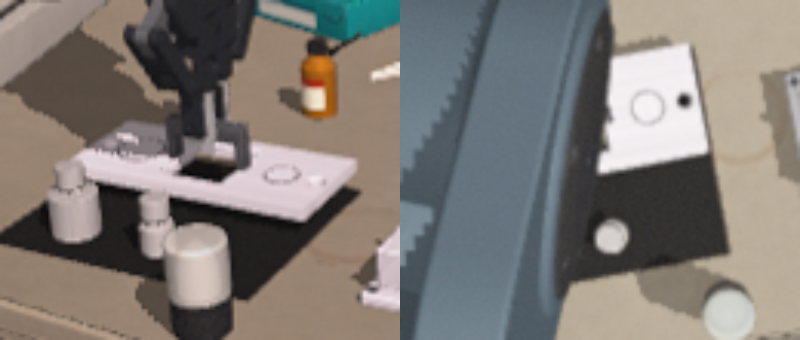

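{"api": "play_rows", "payload": {
  "dp": [
    [0, 0, 0.006],
    [0, 0, 0.004],
    [0, 0, 0.002],
    [0, 0, 0],
    [0, 0, 0]
  ],
  "twist": [
    [0, 0, 0],
    [0, 0, 0],
    [0, 0, 0],
    [0, 0, 0],
    [0, 0, 0]
  ]
}}

```text
clock: 22.95
eef_pos: [0.4944, -0.0811, 0.0084]
eef_rot: [0.642, 0.767, 0.0, 0.0]
wrist_force: [-7.6, 1.7, 20.4]
opening: 0.0094
grasp_force: 81.8
```

{"api": "play_rows", "payload": {
  "dp": [
    [0, 0, -0.0012],
    [0, 0, 0],
    [0, 0, 0],
    [0, 0, 0]
  ],
  "twist": [
    [0, 0, 0],
    [0, 0, 0],
    [0, 0, 0],
    [0, 0, 0]
  ],
  "grip": 0.45
}}

```text
clock: 23.45
eef_pos: [0.4944, -0.0811, 0.0087]
eef_rot: [0.642, 0.767, -0.0, -0.0]
wrist_force: [-0.5, 0.5, 1.0]
opening: 0.0384
grasp_force: 0.0
```

{"api": "play_rows", "payload": {
  "dp": [
    [0, 0, -0.02],
    [0, 0, -0.04],
    [0, 0, -0.05],
    [0, 0, 0],
    [0, 0, 0]
  ],
  "twist": [
    [0, 0, 0],
    [0, 0, 0],
    [0, 0, 0],
    [0, 0, 0],
    [0, 0, 0]
  ]
}}

```text
clock: 24.08
eef_pos: [0.4943, -0.0811, 0.1184]
eef_rot: [0.642, 0.767, -0.0, -0.0]
wrist_force: [0.1, -0.3, -0.7]
opening: 0.0386
grasp_force: 0.0
```

Run:
```python
from h import *
s=st()
a=r.snapshot("side");b=r.snapshot("top")
cv2.imwrite("pics/g7.png",np.hstack([cv2.resize(a[195:285,255:395],(400,257)),cv2.resize(b[190:270,290:410],(400,267))[:257]]))
for c in("side","top"):
  for n,z in(("dish",.018),("jig",0),("frame",.003),("stand",0)):
    for f in r.spot_point(c,n)[:1]: print(c,n,round(f["score"],2),np.round(at(c,f["xy"],z),4))
  for f in r.recognise(c,"dish")[:1]: print(c,"dish ext",round(f["score"],2),f["extent"],np.round(at(c,f["extent"][:2],.0245),4))
# pale-green mask
h=b.astype(int); m=((h[...,1]-h[...,0]>8)&(h[...,1]>190)).astype(np.uint8); m[:,:320]=0;m[:,380:]=0;m[:200]=0;m[255:]=0
n,l,stt,cc=cv2.connectedComponentsWithStats(m); i=1+stt[1:,4].argmax(); print(stt[i],cc[i],np.round(at("top",cc[i],.031),4))
```

```text
t 24.075 p [ 0.4943 -0.0811  0.1184] q [ 6.418e-01  7.669e-01 -1.000e-04 -1.000e-04] open 0.0385554722630371 gf 0.0 F [ 0.1 -0.3 -0.7]
side dish 0.82 [ 0.5071 -0.3369  0.018 ]
side jig 0.63 [ 0.4839 -0.3381  0.    ]
side frame 0.77 [ 0.492  -0.0905  0.003 ]
side stand 0.73 [ 0.6327 -0.2762  0.    ]
side dish ext 0.61 [330.9, 250.2, 35.4, 20.8] [ 0.4936 -0.3442  0.0245]
top dish 0.92 [ 0.4974 -0.3345  0.018 ]
top frame 0.68 [ 0.4953 -0.0777  0.003 ]
top stand 0.81 [ 0.6593 -0.2587  0.    ]
top dish ext 0.73 [343.9, 225.8, 27.5, 26.5] [ 0.4995 -0.3363  0.0245]
[332 215  25  25 478] [343.96443515 227.19665272] [ 0.4965 -0.3352  0.031 ]
```

View pics/g7.png

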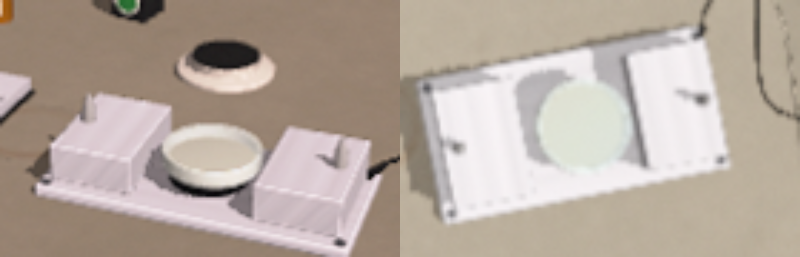

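{"api": "play_rows", "payload": {
  "dp": [
    [-0.0418, -0.0069, 0],
    [-0.0418, -0.0069, 0],
    [-0.0418, -0.0069, 0],
    [-0.0418, -0.0069, 0],
    [-0.0418, -0.0069, 0],
    [-0.0418, -0.0069, 0],
    [0, 0, 0],
    [0, 0, 0]
  ],
  "twist": [
    [0, 0, 0],
    [0, 0, 0],
    [0, 0, 0],
    [0, 0, 0],
    [0, 0, 0],
    [0, 0, 0],
    [0, 0, 0],
    [0, 0, 0]
  ],
  "grip": 1
}}

```text
clock: 25.68
eef_pos: [0.4977, -0.335, 0.1186]
eef_rot: [0.642, 0.767, 0.0, -0.0]
wrist_force: [0.2, 0.1, 0.9]
opening: 0.0854
grasp_force: 0.0
```

{"api": "play_rows", "payload": {
  "dp": [
    [0, 0, 0.04],
    [0, 0, 0.04],
    [0, 0, 0.018],
    [0, 0, 0],
    [0, 0, 0]
  ],
  "twist": [
    [0, 0, 0],
    [0, 0, 0],
    [0, 0, 0],
    [0, 0, 0],
    [0, 0, 0]
  ]
}}

```text
clock: 26.3
eef_pos: [0.4986, -0.3351, 0.022]
eef_rot: [0.642, 0.767, 0.0, 0.001]
wrist_force: [0.0, -0.7, -0.1]
opening: 0.0853
grasp_force: 0.0
```

Run:
```python
from h import *
s=st()
a=r.snapshot("side")
cv2.imwrite("pics/g8.png",cv2.resize(a[180:290,255:395],(760,597)))
p=s["eef_pos"]
for z in(0,.0095,.019,.026): print(z,[np.round((proj("side",[p[0]+d*.984,p[1]+d*.175,p[2]+z])[0]-[255,180])*5.43,0).tolist() for d in(-.05,-.043,.043)])
```

```text
t 26.3 p [ 0.4986 -0.3351  0.022 ] q [6.415e-01 7.671e-01 1.000e-04 7.000e-04] open 0.0852866187202588 gf 0.0 F [ 0.  -0.7 -0.1]
0 [[342.0, 449.0], [350.0, 438.0], [435.0, 315.0]]
0.0095 [[342.0, 423.0], [350.0, 412.0], [436.0, 290.0]]
0.019 [[343.0, 395.0], [350.0, 385.0], [437.0, 265.0]]
0.026 [[343.0, 375.0], [351.0, 364.0], [437.0, 246.0]]
```

View pics/g8.png

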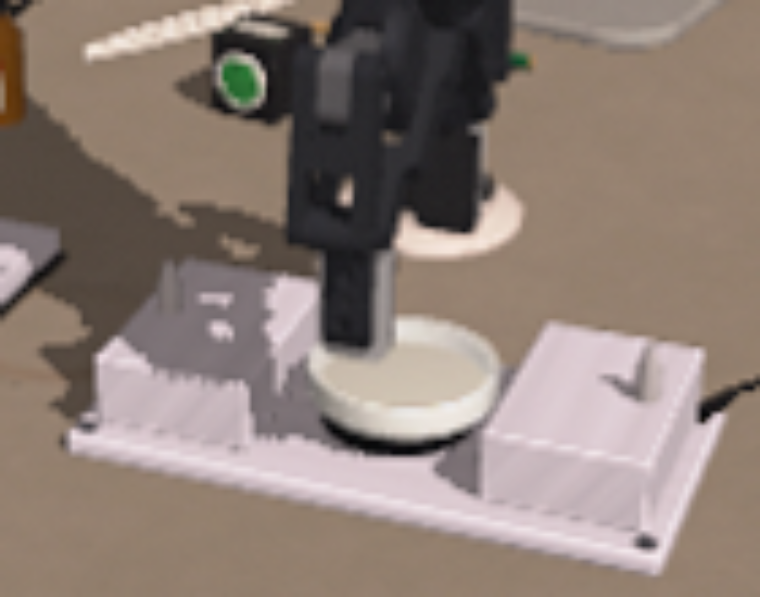

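{"api": "play_rows", "payload": {
  "dp": [
    [-0.0015, 0, 0.015],
    [0, 0, 0.008],
    [0, 0, 0.004],
    [0, 0, 0],
    [0, 0, 0]
  ],
  "twist": [
    [0, 0, 0],
    [0, 0, 0],
    [0, 0, 0],
    [0, 0, 0],
    [0, 0, 0]
  ]
}}

```text
clock: 26.98
eef_pos: [0.4983, -0.3369, -0.006]
eef_rot: [0.642, 0.767, 0.0, 0.0]
wrist_force: [-0.2, 0.6, 0.1]
opening: 0.0852
grasp_force: 0.0
```

{"api": "play_rows", "payload": {
  "dp": [
    [0, 0, 0],
    [0, 0, 0],
    [0, 0, 0],
    [0, 0, 0],
    [0, 0, 0]
  ],
  "twist": [
    [0, 0, 0],
    [0, 0, 0],
    [0, 0, 0],
    [0, 0, 0],
    [0, 0, 0]
  ],
  "grip": 0.6,
  "squeeze": 25
}}

```text
clock: 27.6
eef_pos: [0.4983, -0.3369, -0.0056]
eef_rot: [0.642, 0.767, 0.0, 0.0]
wrist_force: [-1.8, 1.8, 5.7]
opening: 0.0599
grasp_force: 25.9
```

Run:
```python
from h import *
s=st()
a=r.snapshot("side")
cv2.imwrite("pics/g9.png",cv2.resize(a[180:290,255:395],(760,597)))
```

```text
t 27.6 p [ 0.4983 -0.3369 -0.0056] q [6.418e-01 7.669e-01 0.000e+00 3.000e-04] open 0.05986731766188852 gf 25.905879620695487 F [-1.8  1.8  5.7]
```

View pics/g9.png

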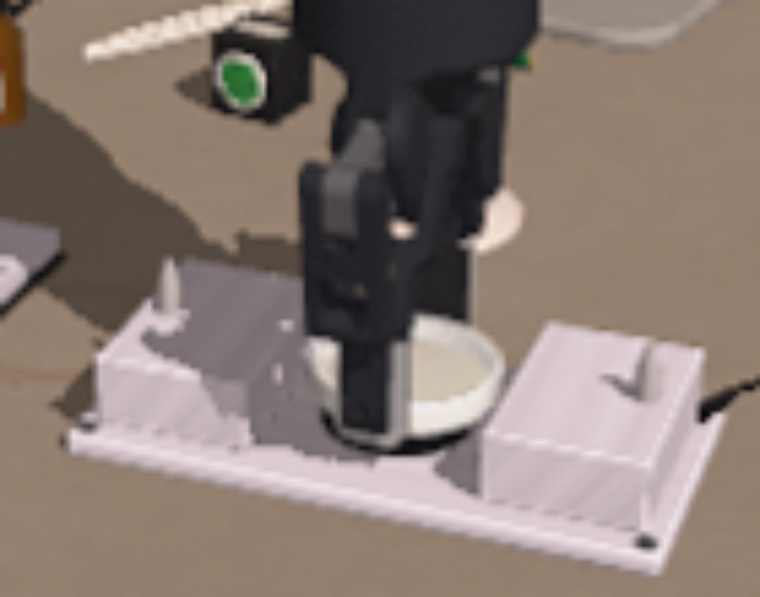

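{"api": "play_rows", "payload": {
  "dp": [
    [0, 0, -0.004],
    [0, 0, -0.01],
    [0, 0, -0.03],
    [0, 0, -0.04],
    [0, 0, 0],
    [0, 0, 0]
  ],
  "twist": [
    [0, 0, 0],
    [0, 0, 0],
    [0, 0, 0],
    [0, 0, 0],
    [0, 0, 0],
    [0, 0, 0]
  ]
}}

```text
clock: 28.4
eef_pos: [0.498, -0.3368, 0.0777]
eef_rot: [0.642, 0.767, -0.0, 0.0]
wrist_force: [-0.6, -0.1, -0.2]
opening: 0.06
grasp_force: 27.3
```

{"api": "play_rows", "payload": {
  "dp": [
    [0.0061, 0.0231, 0],
    [0.0061, 0.0231, 0],
    [0.0061, 0.0231, 0],
    [0.0061, 0.0231, 0],
    [0.0061, 0.0231, 0],
    [0.0061, 0.0231, 0],
    [0.0061, 0.0231, 0],
    [0, 0, 0]
  ],
  "twist": [
    [0, 0, 0],
    [0, 0, 0],
    [0, 0, 0],
    [0, 0, 0],
    [0, 0, 0],
    [0, 0, 0],
    [0, 0, 0],
    [0, 0, 0]
  ]
}}

```text
clock: 29.4
eef_pos: [0.6501, -0.2651, 0.076]
eef_rot: [0.641, 0.767, -0.0, -0.001]
wrist_force: [-0.6, -0.3, -0.4]
opening: 0.0598
grasp_force: 27.3
```

{"api": "play_rows", "payload": {
  "dp": [
    [0, 0, 0.03],
    [0, 0, 0.03],
    [0, 0, 0],
    [0, 0, 0]
  ],
  "twist": [
    [0, 0, 0],
    [0, 0, 0],
    [0, 0, 0],
    [0, 0, 0]
  ]
}}

```text
clock: 29.9
eef_pos: [0.6498, -0.2667, 0.0188]
eef_rot: [0.642, 0.767, 0.0, 0.0]
wrist_force: [0.6, 0.0, -0.3]
opening: 0.0598
grasp_force: 27.4
```

Run:
```python
from h import *
s=st()
a=r.snapshot("side");b=r.snapshot("top")
cv2.imwrite("pics/g10.png",np.hstack([cv2.resize(a[150:250,270:400],(400,308)),cv2.resize(b[110:210,250:380],(400,308))]))
for c in("side","top"):
  for n,z in(("dish",s["eef_pos"][2]+.0236),("stand",0)):
    for f in r.spot_point(c,n)[:1]: print(c,n,round(f["score"],2),np.round(f["xy"],1),np.round(at(c,f["xy"],z),4))
```

```text
t 29.9 p [ 0.6498 -0.2667  0.0188] q [6.419e-01 7.668e-01 1.000e-04 3.000e-04] open 0.059773247008888475 gf 27.41778388059174 F [ 0.6  0.  -0.3]
side dish 0.5 [334.5 200.8] [ 0.6499 -0.2682  0.0424]
side stand 0.85 [331.7 220.5] [ 0.6424 -0.2668  0.    ]
```

View pics/g10.png

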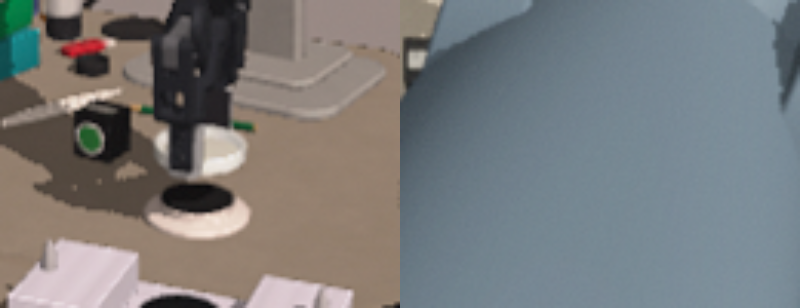

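Run:
```python
from h import *
f=lambda u,v:(270+u*.325-.3,150+v*.3247-.3)
print(at("side",f(198,199),.014)); print(proj("side",[.65,-.2665,.014]))
for v in(144,148,152): print(at("side",f(200.5,v),.0554))
```

```text
[ 0.64529824 -0.27038204  0.014     ]
[[333.45589798 213.08508577]]
[ 0.64323974 -0.27210184  0.0554    ]
[ 0.63726729 -0.27524586  0.0554    ]
[ 0.63137477 -0.27834791  0.0554    ]
```

{"api": "play_rows", "payload": {
  "dp": [
    [0, -0.001, 0.014],
    [0, 0, 0.007],
    [0, 0, 0.004],
    [0, 0, 0],
    [0, 0, 0]
  ],
  "twist": [
    [0, 0, 0],
    [0, 0, 0],
    [0, 0, 0],
    [0, 0, 0],
    [0, 0, 0]
  ]
}}

```text
clock: 30.82
eef_pos: [0.649, -0.2665, -0.0069]
eef_rot: [0.642, 0.767, 0.0, 0.0]
wrist_force: [0.4, -0.7, -0.6]
opening: 0.0602
grasp_force: 27.4
```

{"api": "play_rows", "payload": {
  "dp": [
    [0, 0, 0.002],
    [0, 0, 0.001],
    [0, 0, 0],
    [0, 0, 0]
  ],
  "twist": [
    [0, 0, 0],
    [0, 0, 0],
    [0, 0, 0],
    [0, 0, 0]
  ]
}}

```text
clock: 31.32
eef_pos: [0.649, -0.2665, -0.0096]
eef_rot: [0.642, 0.767, 0.0, 0.0]
wrist_force: [-1.9, 0.3, 5.9]
opening: 0.0604
grasp_force: 27.9
```

{"api": "play_rows", "payload": {
  "dp": [
    [0, 0, -0.0005],
    [0, 0, 0],
    [0, 0, 0],
    [0, 0, 0],
    [0, 0, 0]
  ],
  "twist": [
    [0, 0, 0],
    [0, 0, 0],
    [0, 0, 0],
    [0, 0, 0],
    [0, 0, 0]
  ],
  "grip": 1
}}

```text
clock: 31.95
eef_pos: [0.6488, -0.2664, -0.0097]
eef_rot: [0.642, 0.767, -0.0, -0.0]
wrist_force: [0.5, 0.5, 0.4]
opening: 0.0849
grasp_force: 0.0
```

{"api": "play_rows", "payload": {
  "dp": [
    [0, 0, -0.01],
    [0, 0, -0.03],
    [0, 0, -0.04],
    [0, 0, -0.045],
    [0, 0, 0],
    [0, 0, 0]
  ],
  "twist": [
    [0, 0, 0],
    [0, 0, 0],
    [0, 0, 0],
    [0, 0, 0],
    [0, 0, 0],
    [0, 0, 0]
  ]
}}

```text
clock: 32.7
eef_pos: [0.6488, -0.2664, 0.1154]
eef_rot: [0.642, 0.767, 0.0, 0.0]
wrist_force: [-0.2, -0.1, -0.7]
opening: 0.0856
grasp_force: 0.0
```

{"api": "play_rows", "payload": {
  "dp": [
    [0.0419, -0.0239, 0],
    [0.0419, -0.0239, 0],
    [0.0419, -0.0239, 0],
    [0.0419, -0.0239, 0],
    [0.0419, -0.0239, 0],
    [0, 0, 0],
    [0, 0, 0]
  ],
  "twist": [
    [0, 0, 0],
    [0, 0, 0],
    [0, 0, 0],
    [0, 0, 0],
    [0, 0, 0],
    [0, 0, 0],
    [0, 0, 0]
  ],
  "grip": 0.45
}}

```text
clock: 33.58
eef_pos: [0.4943, -0.0814, 0.115]
eef_rot: [0.642, 0.767, -0.0, -0.0]
wrist_force: [-0.4, 0.6, -0.5]
opening: 0.0387
grasp_force: 0.0
```

Run:
```python
from h import *
s=st()
a=r.snapshot("side");b=r.snapshot("top")
cv2.imwrite("pics/g11.png",np.hstack([cv2.resize(a[165:285,150:390],(480,240)),cv2.resize(b[130:190,270:350],(320,240))]))
for c in("side","top"):
  for n,z in(("dish",.014),("frame",.003)):
    for f in r.spot_point(c,n)[:1]: print(c,n,round(f["score"],2),np.round(f["xy"],1),np.round(at(c,f["xy"],z),4))
```

```text
t 33.575 p [ 0.4943 -0.0814  0.115 ] q [ 6.417e-01  7.670e-01 -2.000e-04 -1.000e-04] open 0.03867717207114599 gf 0.0 F [-0.4  0.6 -0.5]
side dish 0.78 [335.3 213.9] [ 0.6484 -0.2716  0.014 ]
side frame 0.79 [220.8 224. ] [ 0.5029 -0.0829  0.003 ]
top dish 0.85 [309.8 154.1] [ 0.658  -0.2658  0.014 ]
top frame 0.58 [226.5 229.6] [ 0.4944 -0.081   0.003 ]
```

View pics/g11.png

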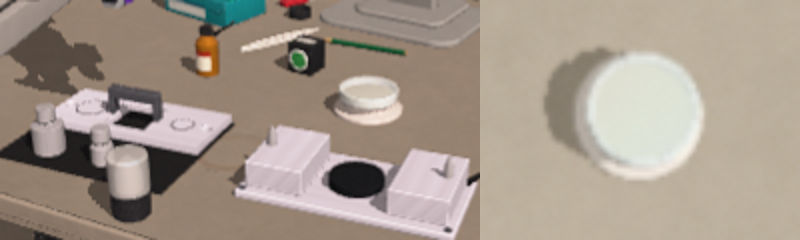

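{"api": "play_rows", "payload": {
  "dp": [
    [0, 0, 0.04],
    [0, 0, 0.04],
    [0, 0, 0.02],
    [0, 0, 0.0065],
    [0, 0, 0],
    [0, 0, 0]
  ],
  "twist": [
    [0, 0, 0],
    [0, 0, 0],
    [0, 0, 0],
    [0, 0, 0],
    [0, 0, 0],
    [0, 0, 0]
  ]
}}

```text
clock: 34.62
eef_pos: [0.495, -0.0814, 0.0097]
eef_rot: [0.642, 0.767, 0.0, 0.001]
wrist_force: [1.1, -0.6, -0.4]
opening: 0.0386
grasp_force: 0.0
```

{"api": "play_rows", "payload": {
  "dp": [
    [0, 0, 0],
    [0, 0, 0],
    [0, 0, 0],
    [0, 0, 0],
    [0, 0, 0]
  ],
  "twist": [
    [0, 0, 0],
    [0, 0, 0],
    [0, 0, 0],
    [0, 0, 0],
    [0, 0, 0]
  ],
  "grip": 0,
  "squeeze": 80
}}

```text
clock: 35.25
eef_pos: [0.4947, -0.0814, 0.0096]
eef_rot: [0.642, 0.767, 0.0, 0.001]
wrist_force: [-3.2, 0.9, 11.1]
opening: 0.0096
grasp_force: 79.2
```

{"api": "play_rows", "payload": {
  "dp": [
    [0, 0, -0.01],
    [0, 0, -0.04],
    [0, 0, -0.04],
    [0, 0, -0.04],
    [0, 0, 0]
  ],
  "twist": [
    [0, 0, 0],
    [0, 0, 0],
    [0, 0, 0],
    [0, 0, 0],
    [0, 0, 0]
  ]
}}

```text
clock: 35.88
eef_pos: [0.496, -0.0815, 0.142]
eef_rot: [0.642, 0.767, 0.001, 0.002]
wrist_force: [-0.0, 0.2, -2.7]
opening: 0.0093
grasp_force: 78.9
```

{"api": "play_rows", "payload": {
  "dp": [
    [-0.0417, -0.0069, 0],
    [-0.0417, -0.0069, 0],
    [-0.0417, -0.0069, 0],
    [-0.0417, -0.0069, 0],
    [-0.0417, -0.0069, 0],
    [-0.0417, -0.0069, 0],
    [0, 0, 0],
    [0, 0, 0]
  ],
  "twist": [
    [0, 0, 0],
    [0, 0, 0],
    [0, 0, 0],
    [0, 0, 0],
    [0, 0, 0],
    [0, 0, 0],
    [0, 0, 0],
    [0, 0, 0]
  ]
}}

```text
clock: 36.88
eef_pos: [0.4971, -0.3343, 0.138]
eef_rot: [0.642, 0.767, 0.0, -0.001]
wrist_force: [0.7, 0.0, -2.8]
opening: 0.0093
grasp_force: 78.8
```

{"api": "play_rows", "payload": {
  "dp": [
    [0, 0, 0.03],
    [0, 0, 0.03],
    [0, 0, 0.01],
    [0, 0, 0],
    [0, 0, 0],
    [0, 0, 0],
    [0, 0, 0]
  ],
  "twist": [
    [0, 0, 0],
    [0, 0, 0],
    [0, 0, 0],
    [0, 0, 0],
    [0, 0, 0],
    [0, 0, 0],
    [0, 0, 0]
  ]
}}

```text
clock: 37.75
eef_pos: [0.4979, -0.335, 0.0693]
eef_rot: [0.642, 0.767, 0.0, 0.0]
wrist_force: [-0.5, -0.5, -2.6]
opening: 0.0096
grasp_force: 78.8
```

Run:
```python
from h import *
s=st(); print(np.degrees(2*np.arctan2(s["eef_rot"][1],s["eef_rot"][0]))-90)
```

```text
t 37.75 p [ 0.4979 -0.335   0.0693] q [6.418e-01 7.668e-01 0.000e+00 4.000e-04] open 0.009585275744505864 gf 78.75386953353882 F [-0.5 -0.5 -2.6]
10.143273000235794
```

{"api": "play_rows", "payload": {
  "dp": [
    [0, 0, 0.008],
    [0, 0, 0.004],
    [0, 0, 0.004],
    [0, 0, 0],
    [0, 0, 0]
  ],
  "twist": [
    [0, 0, 0],
    [0, 0, 0],
    [0, 0, 0],
    [0, 0, 0],
    [0, 0, 0]
  ]
}}

```text
clock: 38.38
eef_pos: [0.4977, -0.3349, 0.0529]
eef_rot: [0.642, 0.767, 0.0, 0.0]
wrist_force: [1.2, -0.8, -1.8]
opening: 0.0095
grasp_force: 78.9
```

{"api": "play_rows", "payload": {
  "dp": [
    [0, 0, 0.004],
    [0, 0, 0.004],
    [0, 0, 0.003],
    [0, 0, 0],
    [0, 0, 0]
  ],
  "twist": [
    [0, 0, 0],
    [0, 0, 0],
    [0, 0, 0],
    [0, 0, 0],
    [0, 0, 0]
  ]
}}

```text
clock: 39.0
eef_pos: [0.4976, -0.3349, 0.0419]
eef_rot: [0.642, 0.767, 0.0, 0.0]
wrist_force: [-0.2, -0.5, -3.5]
opening: 0.0093
grasp_force: 78.9
```

Sliding freely over the dowels (underside at about 35.5 mm). Seating it now.

{"api": "play_rows", "payload": {
  "dp": [
    [0, 0, 0.002],
    [0, 0, 0.0015],
    [0, 0, 0.001],
    [0, 0, 0],
    [0, 0, 0]
  ],
  "twist": [
    [0, 0, 0],
    [0, 0, 0],
    [0, 0, 0],
    [0, 0, 0],
    [0, 0, 0]
  ]
}}

```text
clock: 39.62
eef_pos: [0.4977, -0.3349, 0.0391]
eef_rot: [0.642, 0.767, 0.0, 0.001]
wrist_force: [-9.3, 6.7, 26.0]
opening: 0.0091
grasp_force: 82.5
```

{"api": "play_rows", "payload": {
  "dp": [
    [0, 0, -0.0015],
    [0, 0, 0],
    [0, 0, 0],
    [0, 0, 0]
  ],
  "twist": [
    [0, 0, 0],
    [0, 0, 0],
    [0, 0, 0],
    [0, 0, 0]
  ],
  "grip": 0.5
}}

```text
clock: 40.12
eef_pos: [0.4975, -0.3349, 0.0386]
eef_rot: [0.642, 0.767, -0.0, -0.0]
wrist_force: [0.9, 0.7, 1.0]
opening: 0.0426
grasp_force: 0.0
```

{"api": "play_rows", "payload": {
  "dp": [
    [0, 0, -0.01],
    [0, 0, -0.035],
    [0, 0, -0.04],
    [0, 0, 0],
    [0, 0, 0]
  ],
  "twist": [
    [0, 0, 0],
    [0, 0, 0],
    [0, 0, 0],
    [0, 0, 0],
    [0, 0, 0]
  ]
}}

```text
clock: 40.75
eef_pos: [0.4976, -0.3348, 0.1239]
eef_rot: [0.642, 0.767, 0.0, 0.0]
wrist_force: [-0.9, -0.0, 0.4]
opening: 0.0427
grasp_force: 0.0
```

{"api": "play_rows", "payload": {
  "dp": [
    [0.0502, -0.0066, 0],
    [0.0502, -0.0066, 0],
    [0.0502, -0.0066, 0],
    [0.0502, -0.0066, 0],
    [0.0502, -0.0066, 0],
    [0.0502, -0.0066, 0],
    [0, 0, 0],
    [0, 0, 0]
  ],
  "twist": [
    [0, 0, 0],
    [0, 0, 0],
    [0, 0, 0],
    [0, 0, 0],
    [0, 0, 0],
    [0, 0, 0],
    [0, 0, 0],
    [0, 0, 0]
  ]
}}

```text
clock: 41.75
eef_pos: [0.4054, -0.0455, 0.1234]
eef_rot: [0.642, 0.767, -0.0, -0.0]
wrist_force: [-0.1, 0.2, -0.5]
opening: 0.0429
grasp_force: 0.0
```

Run:
```python
from h import *
s=st()
a=r.snapshot("side");b=r.snapshot("top")
cv2.imwrite("pics/g12.png",np.hstack([cv2.resize(a[165:285,150:390],(480,240)),cv2.resize(b[190:270,290:410],(320,213))[:240].copy() if 0 else cv2.resize(b[190:280,290:410],(320,240))]))
```

```text
t 41.75 p [ 0.4054 -0.0455  0.1234] q [ 6.416e-01  7.671e-01 -3.000e-04 -2.000e-04] open 0.04293620350787054 gf 0.0 F [-0.1  0.2 -0.5]
```

View pics/g12.png

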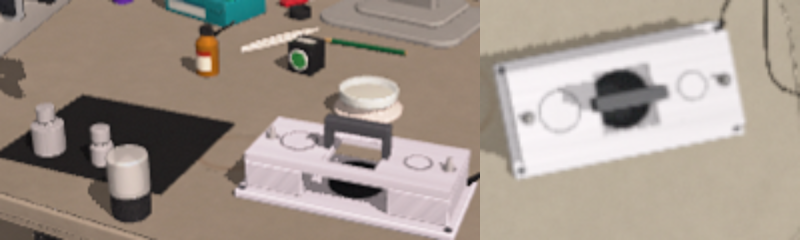

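{"api": "play_rows", "payload": {
  "dp": [
    [0.0005, 0.0006, 0.04],
    [0, 0, 0.04],
    [0, 0, 0.02],
    [0, 0, 0.0095],
    [0, 0, 0],
    [0, 0, 0]
  ],
  "twist": [
    [0, 0, 0],
    [0, 0, 0],
    [0, 0, 0],
    [0, 0, 0],
    [0, 0, 0],
    [0, 0, 0]
  ]
}}

```text
clock: 42.6
eef_pos: [0.4067, -0.045, 0.015]
eef_rot: [0.642, 0.767, 0.0, 0.0]
wrist_force: [0.6, -0.2, -0.3]
opening: 0.0424
grasp_force: 0.0
```

{"api": "play_rows", "payload": {
  "dp": [
    [0, 0, 0],
    [0, 0, 0],
    [0, 0, 0],
    [0, 0, 0],
    [0, 0, 0]
  ],
  "twist": [
    [0, 0, 0],
    [0, 0, 0],
    [0, 0, 0],
    [0, 0, 0],
    [0, 0, 0]
  ],
  "grip": 0,
  "squeeze": 40
}}

```text
clock: 43.22
eef_pos: [0.4064, -0.0448, 0.0149]
eef_rot: [0.642, 0.767, 0.0, 0.0]
wrist_force: [-2.6, 0.3, 7.9]
opening: 0.0158
grasp_force: 38.9
```

{"api": "play_rows", "payload": {
  "dp": [
    [0, 0, -0.01],
    [0, 0, -0.04],
    [0, 0, -0.05],
    [0, 0, 0]
  ],
  "twist": [
    [0, 0, 0],
    [0, 0, 0],
    [0, 0, 0],
    [0, 0, 0]
  ]
}}

```text
clock: 43.72
eef_pos: [0.4083, -0.0449, 0.1179]
eef_rot: [0.642, 0.767, 0.002, 0.003]
wrist_force: [-0.3, 0.8, -2.9]
opening: 0.0163
grasp_force: 39.6
```

{"api": "play_rows", "payload": {
  "dp": [
    [-0.041, 0.0065, 0],
    [-0.041, 0.0065, 0],
    [-0.041, 0.0065, 0],
    [-0.041, 0.0065, 0],
    [-0.041, 0.0065, 0],
    [-0.041, 0.0065, 0],
    [0, 0, 0],
    [0, 0, 0]
  ],
  "twist": [
    [0, 0, 0],
    [0, 0, 0],
    [0, 0, 0],
    [0, 0, 0],
    [0, 0, 0],
    [0, 0, 0],
    [0, 0, 0],
    [0, 0, 0]
  ]
}}

```text
clock: 44.72
eef_pos: [0.4872, -0.2795, 0.1136]
eef_rot: [0.642, 0.767, -0.0, -0.001]
wrist_force: [0.0, -0.5, -2.5]
opening: 0.0161
grasp_force: 39.6
```

{"api": "play_rows", "payload": {
  "dp": [
    [0, 0, 0.03],
    [0, 0, 0.02],
    [0, 0, 0.005],
    [0, 0, 0],
    [0, 0, 0]
  ],
  "twist": [
    [0, 0, 0],
    [0, 0, 0],
    [0, 0, 0],
    [0, 0, 0],
    [0, 0, 0]
  ]
}}

```text
clock: 45.35
eef_pos: [0.4883, -0.2801, 0.0603]
eef_rot: [0.642, 0.767, 0.0, 0.001]
wrist_force: [0.2, 0.2, -2.9]
opening: 0.0158
grasp_force: 39.6
```

{"api": "play_rows", "payload": {
  "dp": [
    [0, 0, 0.004],
    [0, 0, 0.003],
    [0, 0, 0.002],
    [0, 0, 0],
    [0, 0, 0]
  ],
  "twist": [
    [0, 0, 0],
    [0, 0, 0],
    [0, 0, 0],
    [0, 0, 0],
    [0, 0, 0]
  ]
}}

```text
clock: 45.98
eef_pos: [0.4883, -0.2808, 0.0522]
eef_rot: [0.642, 0.767, -0.0, 0.001]
wrist_force: [-9.5, 2.8, 28.1]
opening: 0.0159
grasp_force: 42.4
```

{"api": "play_rows", "payload": {
  "dp": [
    [0, 0, -0.0015],
    [0, 0, 0],
    [0, 0, 0],
    [0, 0, 0]
  ],
  "twist": [
    [0, 0, 0],
    [0, 0, 0],
    [0, 0, 0],
    [0, 0, 0]
  ],
  "grip": 0.5
}}

```text
clock: 46.48
eef_pos: [0.4877, -0.28, 0.0516]
eef_rot: [0.642, 0.767, -0.0, -0.0]
wrist_force: [1.0, 0.3, 0.5]
opening: 0.0427
grasp_force: 0.0
```

{"api": "play_rows", "payload": {
  "dp": [
    [0, 0, -0.02],
    [0, 0, -0.05],
    [0, 0, 0],
    [0, 0, 0]
  ],
  "twist": [
    [0, 0, 0],
    [0, 0, 0],
    [0, 0, 0],
    [0, 0, 0]
  ]
}}

```text
clock: 46.98
eef_pos: [0.4877, -0.28, 0.1214]
eef_rot: [0.642, 0.767, -0.0, -0.0]
wrist_force: [0.1, 0.3, -0.7]
opening: 0.0428
grasp_force: 0.0
```

{"api": "play_rows", "payload": {
  "dp": [
    [0.0454, -0.0101, 0],
    [0.0454, -0.0101, 0],
    [0.0454, -0.0101, 0],
    [0.0454, -0.0101, 0],
    [0, 0, 0],
    [0, 0, 0]
  ],
  "twist": [
    [0, 0, 0],
    [0, 0, 0],
    [0, 0, 0],
    [0, 0, 0],
    [0, 0, 0],
    [0, 0, 0]
  ]
}}

```text
clock: 47.72
eef_pos: [0.4159, -0.1085, 0.1213]
eef_rot: [0.642, 0.767, -0.0, -0.0]
wrist_force: [-0.2, 0.1, -0.2]
opening: 0.0426
grasp_force: 0.0
```

{"api": "play_rows", "payload": {
  "dp": [
    [0, 0, 0.05],
    [0, 0, 0.03],
    [0, 0, 0],
    [0, 0, 0],
    [0, 0, 0]
  ],
  "twist": [
    [0, 0, 0],
    [0, 0, 0],
    [0, 0, 0],
    [0, 0, 0],
    [0, 0, 0]
  ]
}}

```text
clock: 48.35
eef_pos: [0.417, -0.1088, 0.043]
eef_rot: [0.642, 0.767, 0.0, 0.001]
wrist_force: [-0.3, 0.5, 0.7]
opening: 0.0425
grasp_force: 0.0
```

{"api": "play_rows", "payload": {
  "dp": [
    [0, 0, 0.02],
    [0, 0, 0.012],
    [0, 0, 0.004],
    [0, 0, 0],
    [0, 0, 0]
  ],
  "twist": [
    [0, 0, 0],
    [0, 0, 0],
    [0, 0, 0],
    [0, 0, 0],
    [0, 0, 0]
  ]
}}

```text
clock: 48.98
eef_pos: [0.4164, -0.1085, 0.0063]
eef_rot: [0.642, 0.767, 0.0, 0.0]
wrist_force: [0.5, -0.3, 0.8]
opening: 0.0426
grasp_force: 0.0
```

{"api": "play_rows", "payload": {
  "dp": [
    [0, 0, 0],
    [0, 0, 0],
    [0, 0, 0],
    [0, 0, 0],
    [0, 0, 0]
  ],
  "twist": [
    [0, 0, 0],
    [0, 0, 0],
    [0, 0, 0],
    [0, 0, 0],
    [0, 0, 0]
  ],
  "grip": 0,
  "squeeze": 40
}}

```text
clock: 49.6
eef_pos: [0.4163, -0.1085, 0.0062]
eef_rot: [0.642, 0.767, 0.0, 0.0]
wrist_force: [-1.7, -0.6, 5.2]
opening: 0.0159
grasp_force: 38.9
```

{"api": "play_rows", "payload": {
  "dp": [
    [0, 0, -0.01],
    [0, 0, -0.05],
    [0, 0, -0.05],
    [0, 0, 0],
    [0, 0, 0]
  ],
  "twist": [
    [0, 0, 0],
    [0, 0, 0],
    [0, 0, 0],
    [0, 0, 0],
    [0, 0, 0]
  ]
}}

```text
clock: 50.22
eef_pos: [0.4159, -0.1083, 0.1159]
eef_rot: [0.642, 0.767, 0.0, 0.0]
wrist_force: [0.3, -0.9, -1.7]
opening: 0.0162
grasp_force: 39.3
```

{"api": "play_rows", "payload": {
  "dp": [
    [-0.0486, 0.0069, 0],
    [-0.0486, 0.0069, 0],
    [-0.0486, 0.0069, 0],
    [-0.0486, 0.0069, 0],
    [-0.0486, 0.0069, 0],
    [-0.0486, 0.0069, 0],
    [0, 0, 0],
    [0, 0, 0]
  ],
  "twist": [
    [0, 0, 0],
    [0, 0, 0],
    [0, 0, 0],
    [0, 0, 0],
    [0, 0, 0],
    [0, 0, 0],
    [0, 0, 0],
    [0, 0, 0]
  ]
}}

```text
clock: 51.22
eef_pos: [0.5074, -0.3873, 0.1145]
eef_rot: [0.642, 0.767, 0.0, -0.001]
wrist_force: [-0.7, 0.4, -1.1]
opening: 0.0157
grasp_force: 39.4
```

{"api": "play_rows", "payload": {
  "dp": [
    [0, 0, 0.03],
    [0, 0, 0.03],
    [0, 0, 0.004],
    [0, 0, 0],
    [0, 0, 0]
  ],
  "twist": [
    [0, 0, 0],
    [0, 0, 0],
    [0, 0, 0],
    [0, 0, 0],
    [0, 0, 0]
  ]
}}

```text
clock: 51.85
eef_pos: [0.5088, -0.3883, 0.0533]
eef_rot: [0.642, 0.767, 0.0, 0.001]
wrist_force: [0.1, 0.0, -1.0]
opening: 0.0157
grasp_force: 39.4
```

{"api": "play_rows", "payload": {
  "dp": [
    [0, 0, 0.004],
    [0, 0, 0.004],
    [0, 0, 0.002],
    [0, 0, 0],
    [0, 0, 0]
  ],
  "twist": [
    [0, 0, 0],
    [0, 0, 0],
    [0, 0, 0],
    [0, 0, 0],
    [0, 0, 0]
  ]
}}

```text
clock: 52.48
eef_pos: [0.5085, -0.3887, 0.0435]
eef_rot: [0.642, 0.767, -0.0, 0.001]
wrist_force: [-5.8, 2.5, 21.3]
opening: 0.0157
grasp_force: 41.5
```

Contact as predicted. Release, rise and swing away for a final look.

{"api": "play_rows", "payload": {
  "dp": [
    [0, 0, -0.001],
    [0, 0, 0],
    [0, 0, 0],
    [0, 0, 0]
  ],
  "twist": [
    [0, 0, 0],
    [0, 0, 0],
    [0, 0, 0],
    [0, 0, 0]
  ],
  "grip": 0.5
}}

```text
clock: 52.98
eef_pos: [0.508, -0.3881, 0.0426]
eef_rot: [0.642, 0.767, -0.0, -0.0]
wrist_force: [-0.2, 0.6, -0.3]
opening: 0.0425
grasp_force: 0.0
```

{"api": "play_rows", "payload": {
  "dp": [
    [0, 0, -0.02],
    [0, 0, -0.05],
    [0, 0, -0.05],
    [0, 0, 0],
    [0, 0, 0]
  ],
  "twist": [
    [0, 0, 0],
    [0, 0, 0],
    [0, 0, 0],
    [0, 0, 0],
    [0, 0, 0]
  ]
}}

```text
clock: 53.6
eef_pos: [0.5081, -0.3881, 0.1622]
eef_rot: [0.642, 0.767, -0.0, -0.0]
wrist_force: [0.4, -0.5, -0.2]
opening: 0.0427
grasp_force: 0.0
```

{"api": "play_rows", "payload": {
  "dp": [
    [0.05, -0.01, 0],
    [0.05, -0.01, 0],
    [0.05, -0.01, 0],
    [0.05, -0.01, 0],
    [0.05, -0.01, 0],
    [0.05, -0.01, 0],
    [0, 0, 0],
    [0, 0, 0]
  ],
  "twist": [
    [0, 0, 0],
    [0, 0, 0],
    [0, 0, 0],
    [0, 0, 0],
    [0, 0, 0],
    [0, 0, 0],
    [0, 0, 0],
    [0, 0, 0]
  ]
}}

```text
clock: 54.6
eef_pos: [0.3961, -0.1034, 0.1622]
eef_rot: [0.642, 0.767, -0.0, -0.0]
wrist_force: [0.2, -1.2, 0.0]
opening: 0.0429
grasp_force: 0.0
```

Run:
```python
from h import *
s=st()
a=r.snapshot("side");b=r.snapshot("top")
A=cv2.resize(a[185:290,255:395],(400,300));B=cv2.resize(b[130:255,280:405],(400,400))
cv2.imwrite("pics/g13.png",np.hstack([np.vstack([A,np.zeros((100,400,3),np.uint8)]),B]))
```

```text
t 54.6 p [ 0.3961 -0.1034  0.1622] q [ 6.416e-01  7.670e-01 -3.000e-04 -4.000e-04] open 0.04293845433594071 gf 0.0 F [ 0.2 -1.2  0. ]
```

View pics/g13.png

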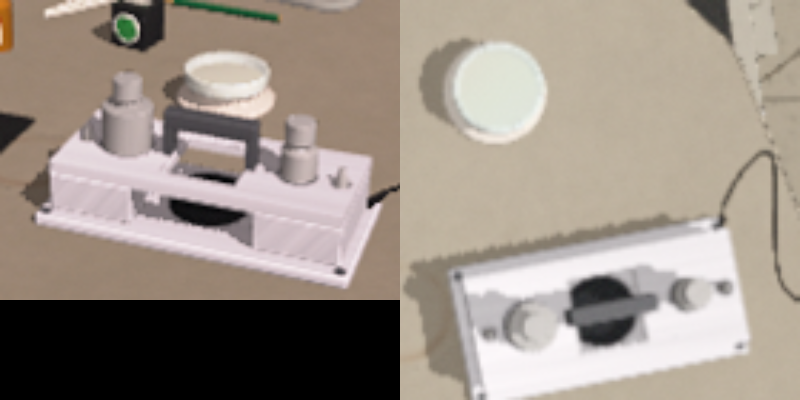

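The final picture shows both weights upright on their seats, the frame down over both dowels, and the dish centred on the stand. I'm handing in.

```bash
python3 -c "
from rig import r
print(r.sign_off())"
```

```text
the job is handed in; nothing more can be done
None
```

I handed the job in at about 55 s; no verdict came back, but the last pictures show the dish centred on the stand, the frame fully down on both dowels the same way round, and both weights upright on their own seats, with the bottle, case and cube never touched.

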